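# Run a light cycle on the sample boxes

## Robot

A 7-joint arm with a two-finger parallel gripper is mounted at the origin on a cart in front of the work surface, level with it; the furniture and walls round the work are solid. World frame = base frame: x ahead of the robot, y to its left, z up, the work surface at z = 0. Lengths are in mm, angles in rad, forces in N, time in s.
With the tool pointing down it reaches from about 425 to 875 mm from the base axis. Payload 9.9 kg.
Tool frame: the origin (TCP) lies on the front face of the gripper's body, between the roots of the fingers; the fingertips stand 73 mm ahead of it and the grasp point (between the pads) lies 54 mm ahead of it; z points along the fingers, y is the direction in which the jaws open and shut (so a half turn about z gives the same grasp; the last joint's range is limited). The gripper opens to 85 mm and grips with 20 to 120 N. Pads are 22 mm wide; open, the fingers measure 114 mm over their backs; the gripper's body (76 mm by 85 mm) begins 54 mm behind the grasp point. The pads swing forward as they close: fully open they stand 13 mm farther back than shut.
Start: joints at [1.121, 0.576, 0.025, 1.437, -0.015, 1.129, -0.057], TCP at [241.45, -630.344, 303.889] pointing down, gripper open.
Joint ranges: [-2.76, 2.76], [-0.34, 2.15], [-1.52, 1.57], [0.19, 2.46], [-1.09, 4.23], [0.17, 1.99], [-2.82, 2.82]. Speed limits (rad/s): [2.22, 2.22, 3.01, 3.01, 3.14, 3.14, 3.14].

## Interface

Orientations are given as a unit quaternion [x, y, z, w].
In Python, from workcell import monitor, get_image, job gives the robot as it stands. The module is installed in compiled form; this text tells all that it offers.
- The arm moves only by the shell command python3 -m jog 'ROWS'. ROWS is JSON, one flat list of numbers, 7 for each row, row after row: the turn, a rotation vector about the tool's x, y, z in degrees, then the shift along the tool's x, y, z in units of 60 mm (1.0 is 60 mm), then the opening in per cent of the stroke, from 0 (shut) to 100 (fully open). A call has 1 to 10 rows; each row shifts and turns the commanded pose from where the row before left it, along the tool's axes as they then stand; what a row does not reach is not made up. A row lasts 1/8 s, in which the tool goes at most 62.5 mm and 10.7 degrees, less where a joint would pass 70% of its speed; a pose out of reach is approached as far as the arm can. A call is refused whole if a number of a shift passes 1 or a number of a turn 10.7, either way. A call with a gripper value outside its range is refused whole. The fingers move at their own pace and stop on an object; the grip force is fixed at half the most. Time passes only in rows, so rows that do not move let the fingers close. It gives the time, the measured TCP pose, the force and the opening at its end, in the units of the state.
- monitor.get_obs(): the state, without advancing time (a new reading comes with each control period).
- get_image(name): name is "scene" or "top"; returns a dict with "pixels" (420x560x3 uint8, red, green, blue), "camera_matrix" (3x3 intrinsics, pixels), "rvec" (rotation vector, rad) and "tvec" (3), from world to camera coordinates, as OpenCV has them. Camera axes: x right, y down, z forward; pixel columns grow to the right and rows downward; lengths in mm; the calibration is good to about 2 mm. A picture is of the moment at which its call begins. There is no depth.
- job.hand_in(): hands the job in, once; it reports no verdict.
The state is a dict: "time_s": time; "qpos": joint angles; "qd": joint speeds; "joint_efforts": joint torques, N m; "tool_pos": TCP position; "eef_rot": TCP orientation; "force": force on the tool from outside, world axes, zero at the start; "ft_torque": the same for the moment, N m; "opening": opening from 0.0 (shut) to 1.0 (fully open).
Only numpy, scipy, OpenCV 4.12 (cv2) and the standard library are available. Lean on these libraries where they do the work, as an engineer would, in place of code of your own. Each camera call takes 0.05 s, during which the arm holds its last target.

## Task

Swing the orange hood of the light box right back onto its stop, lay all the small closed sample boxes from the bench flat on the steel bed, the same way up and not on one another, then lower the hood gently until it is fully shut (do not let it drop, and do not fling it open either). Only with the hood shut, start the cycle by pressing the keys fully down and letting them up one at a time: first white, then blue, then green. Do not press the red key, and do not push aside the timer or the green-capped jar.

Things in the scene. Friction and masses are not known exactly. Their poses are not given: they have to be found in the camera images.
- light_box: light box: low white base 230 x 280 x 30 mm fixed to the bench, with a steel bed on top and an orange see-through hood; origin under its centre, on the bench. Axes: z up; x from the handle side to the hinge side (roughly the robot's left); y along the hinge line, pointing roughly back at the robot.
- bed (a point): centre of the flat bed's top face, 30 mm above the bench; axes as the light box. The steel sheet of the bed is flush, without a rim: x -84 to +84 mm, y -118 to +118 mm. At x +86 to +94 mm a fixed hinge wall stands 48 mm above the bed; with the hood open nothing else stands above it. Shut, the hood's walls enclose x -88 to +86 mm, y -127 to +127 mm.
- hood_hinge (a point): centre of the hood's hinge line, fixed on the light box, 100 mm along +x from the bed's centre and 50 mm above the bed; axes as the light box, the hinge line is y. A point (x, z) from the hinge with the hood shut goes to (x cos a + z sin a, -x sin a + z cos a) at hood angle a.
- hood (a joint): hood angle a, rad: 0 shut, 1.9 back on its open stop. Floorless box, 4 mm walls, 262 mm along the hinge, 192 mm from hinge to front, top 155 mm above the bench, 121 mm clear over the bed. 0.4 kg, lightly damped hinge, no catch: let go below about 1.2 rad it drops shut, beyond about 1.45 rad it tips back onto the open stop and stays there.
- hood_handle (a point): middle of the handle: round black bar 12 mm thick, 120 mm long, parallel to the hinge line, on end posts, axis 44 mm off the front wall. Shut: 236 mm from the hinge towards -x, 50 mm above it (130 mm above the bench). On the open stop it points up, about 280 mm above the bench. Axes turn with the hood. It can be pinched from above at every angle; fingers may turn on it.
- key_box: grey key box 130 x 130 x 40 mm fixed to the bench, with four round spring keys on its top in a square at 58 mm spacing; origin at the centre of its underside, z up. Which colour sits at which corner changes from run to run.
- key_white (a joint): travel of the white key, m: 0 up, 0.006 fully down (4 N); counts as pressed beyond 0.004; springs back up.
- key_white_top (a point): centre of the top face of the white key (28 mm across) on the key box.
- key_blue (a joint): travel of the blue key, m: 0 up, 0.006 fully down (4 N); counts as pressed beyond 0.004; springs back up.
- key_blue_top (a point): centre of the top face of the blue key (28 mm across) on the key box.
- key_green (a joint): travel of the green key, m: 0 up, 0.006 fully down (4 N); counts as pressed beyond 0.004; springs back up.
- key_green_top (a point): centre of the top face of the green key (28 mm across) on the key box.
- key_red (a joint): travel of the red key, m: 0 up, 0.006 fully down (4 N); counts as pressed beyond 0.004; springs back up.
- key_red_top (a point): centre of the top face of the red key (28 mm across) on the key box. The stop key: not to be pressed.
- box_blue: blue closed sample box lying flat on the bench, 68 mm (its x) x 48 mm (its y) x 36 mm tall, with a white label on top, about 120 g, the lid does not open; origin at the centre of its underside, z up. It may be absent (None) in this run.
- box_green: green closed sample box lying flat on the bench, 68 mm (its x) x 48 mm (its y) x 36 mm tall, with a white label on top, about 120 g, the lid does not open; origin at the centre of its underside, z up. It may be absent (None) in this run.
- box_yellow: yellow closed sample box lying flat on the bench, 68 mm (its x) x 48 mm (its y) x 36 mm tall, with a white label on top, about 120 g, the lid does not open; origin at the centre of its underside, z up. It may be absent (None) in this run.
- box_black: black closed sample box lying flat on the bench, 68 mm (its x) x 48 mm (its y) x 36 mm tall, with a white label on top, about 120 g, the lid does not open; origin at the centre of its underside, z up. It may be absent (None) in this run.
- timer: bystander: white wedge-shaped bench timer 41 x 62 x 65 mm; origin under its centre
- jar_green: bystander: small jar with green cap, 41 mm across, 46 mm tall; origin under its centre
There are look-alikes about, which are no part of the job. Of the things that look like the box_yellow, the larger one is meant.

How it is judged:
By the outcome, as a careful person would: the job done as asked, in the order asked, and still so for the second after the job is handed in, with the robot touching nothing.
Of box_blue, box_green, box_yellow, box_black only 2 to 3 are there at a start; the rules pass over those that are not, and their reading is None.
At some moment in a run one of box_blue, box_green, box_yellow, box_black may be knocked a few centimetres aside while the robot is not near it.
It also fails if it takes over 208 s, if anything falls off the work surface, if the arm or the gripper's body presses on something with over 40 N, if the wrist force passes 120 N, or if a joint passes its speed limit or range.

## Working session

There is one attempt and no reset: what is moved stays moved. The work goes in short steps, Python scripts to look and compute and a shell command to move; the robot and the scene stay as the last step left them, time stands still between calls to the robot, and variables do not carry over. Pictures are saved under pics/ and viewed, and the job is handed in when it is done.

```bash
mkdir -p pics; ls
python3 - <<'E'
from workcell import monitor,get_image
import cv2,numpy as np
print(monitor.get_obs())
for n in("scene","top"):
    d=get_image(n); cv2.imwrite(f"pics/{n}0.png",cv2.cvtColor(d["pixels"],cv2.COLOR_RGB2BGR)); print(n,d["camera_matrix"],d["rvec"],d["tvec"])
E
```

```text
pics
{'time_s': 0.0, 'qpos': array([ 1.12121752,  0.57652702,  0.02487713,  1.43792788, -0.01501604,
        1.12898683, -0.0565345 ]), 'qd': array([ 8.86169471e-04, -1.12995396e-05,  1.31416876e-03,  2.04552210e-04,
        2.26122307e-04,  9.73961582e-04, -4.37480069e-04]), 'joint_efforts': array([ 7.38329163e-04, -7.65761018e+01,  2.25093774e+00, -2.85966361e+01,
        1.54293131e-02,  1.29471993e-02, -8.59907090e-06]), 'tool_pos': array([ 241.30851288, -630.03047703,  303.0397016 ]), 'eef_rot': array([ 9.83325164e-01,  1.81854144e-01, -1.95602999e-04, -8.08675592e-04]), 'force': array([0.54744722, 0.34476332, 0.79900956]), 'ft_torque': array([ 0.0412267 , -0.00358645,  0.00552045]), 'opening': 1.0021795445838153}
scene [[398.57311674   0.         282.15227586]
 [  0.         398.57311674 207.30409385]
 [  0.           0.           1.        ]] [ 1.87074141 -1.05887995  0.60364704] [-350.51034639  325.25379036  667.59403901]
top [[435.89078098   0.         282.98418704]
 [  0.         435.89078098 215.29353654]
 [  0.           0.           1.        ]] [ 2.14042914 -2.16188415  0.13884252] [ -49.83080862  602.19738456 1315.64594639]
```

View pics/scene0.png

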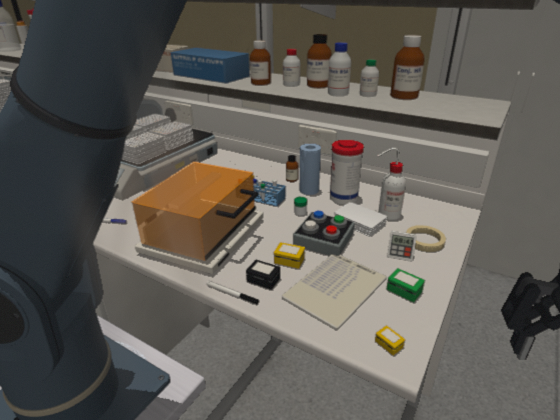

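View pics/top0.png

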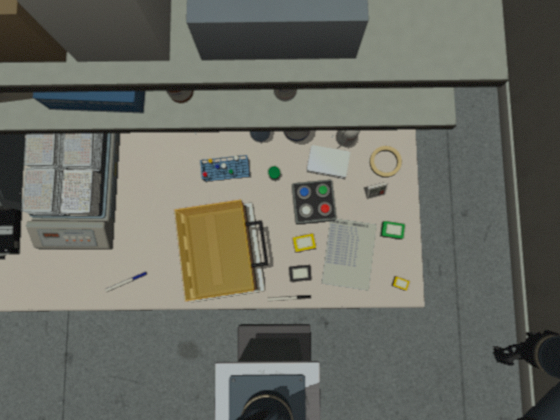

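```bash
cat > h.py <<'E'
from workcell import monitor,get_image
import cv2,numpy as np
from scipy.spatial.transform import Rotation as Ro
def cam(d): return d["camera_matrix"],cv2.Rodrigues(np.array(d["rvec"]))[0],np.array(d["tvec"]).reshape(3)
def proj(d,P):
    K,R,t=cam(d); p=(R@np.atleast_2d(P).T).T+t; p=p@K.T; return p[:,:2]/p[:,2:]
def ray(d,uv):
    K,R,t=cam(d); v=R.T@np.linalg.inv(K)@np.array([uv[0],uv[1],1.]); return -R.T@t, v/np.linalg.norm(v)
def onz(d,uv,z):
    c,v=ray(d,uv); return c+v*(z-c[2])/v[2]
def tri(d1,u1,d2,u2):
    c1,v1=ray(d1,u1);c2,v2=ray(d2,u2)
    s=np.linalg.lstsq(np.c_[v1,-v2],c2-c1,rcond=None)[0]
    a,b=c1+v1*s[0],c2+v2*s[1]; return (a+b)/2,np.linalg.norm(a-b)
def save(d,name,crop=None,k=1):
    im=cv2.cvtColor(d["pixels"],cv2.COLOR_RGB2BGR)
    if crop: x0,y0,x1,y1=crop; im=im[y0:y1,x0:x1]
    im=cv2.resize(im,None,fx=k,fy=k,interpolation=cv2.INTER_CUBIC); cv2.imwrite("pics/"+name,im)
E
python3 - <<'E'
from h import *
s=get_image("scene");t=get_image("top")
save(t,"t1.png",(165,145,430,310),3); save(s,"s1.png",(235,175,435,355),4)
for n,a,b in [("yel",(290,250),(305,242)),("blk",(263,269),(300,273)),("grn",(406,279),(393,230)),("yelsm",(390,335),(401,283)),("jar",(300,201),(274,173)),("timer",(402,240),(376,191)),
 ("kW",(311,226),(306,211)),("kB",(318,215),(304,191)),("kG",(340,219),(323,190)),("kR",(331,231),(325,209))]:
    p,e=tri(s,a,t,b); print(n,p.round(),e.round(1))
print(-cam(t)[1].T@cam(t)[2],-cam(s)[1].T@cam(s)[2])
E
```

```text
yel [ 517. -121.   34.] 4.2
blk [ 422. -105.   34.] 3.7
grn [ 552. -396.   35.] 2.0
yelsm [ 389. -415.   25.] 3.6
jar [735. -28.  42.] 2.9
timer [ 674. -347.   49.] 1.9
kW [ 612. -127.   53.] 0.3
kB [ 674. -119.   53.] 5.8
kG [ 677. -180.   57.] 0.9
kR [ 617. -184.   54.] 4.0
[ 422.58503876  -59.79952042 1383.43592482] [-172.73389184 -520.81007093  610.94124481]
```

View pics/t1.png

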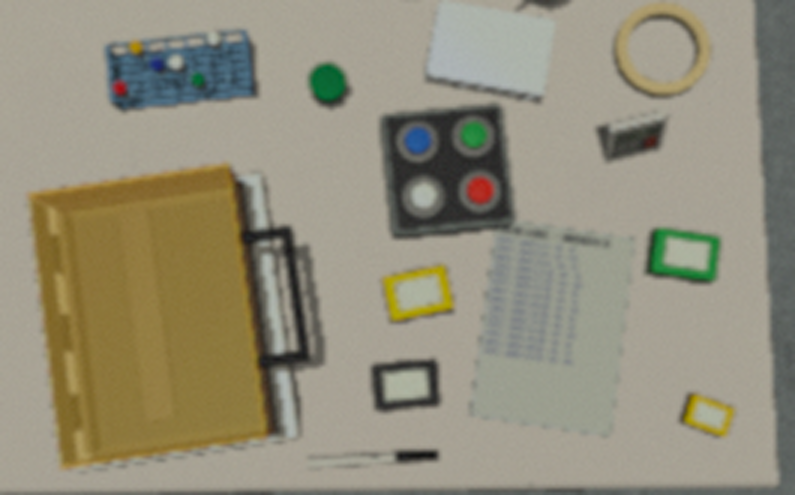

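View pics/s1.png

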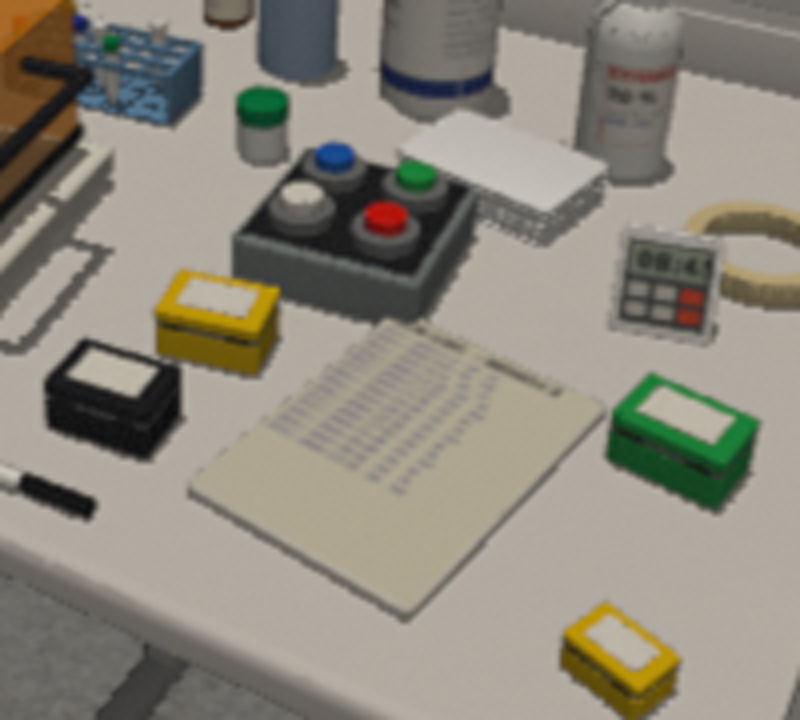

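```bash
cat > boxes.py <<'E'
from h import *
def mask(d,col):
    hsv=cv2.cvtColor(d["pixels"],cv2.COLOR_RGB2HSV); h,s,v=hsv[...,0],hsv[...,1],hsv[...,2]
    return {"y":(abs(h.astype(int)-25)<8)&(s>170),"g":(h>50)&(h<85)&(s>130),"k":(v<62)}[col].astype(np.uint8)
def box(d,col,near,z=36,r=26):
    """outline hull of coloured blob near pixel; returns label centre/minAreaRect on plane z"""
    m=mask(d,col); w=np.zeros_like(m); x,y=map(int,near); w[y-r:y+r,x-r:x+r]=1; m&=w
    m=cv2.morphologyEx(m,cv2.MORPH_CLOSE,np.ones((3,3),np.uint8))
    n,l,st,c=cv2.connectedComponentsWithStats(m); i=1+np.argmax(st[1:,4]); m=(l==i).astype(np.uint8)
    # label = bright hole
    cs,hi=cv2.findContours(m,cv2.RETR_CCOMP,cv2.CHAIN_APPROX_NONE)
    out={}
    holes=[c for c,h in zip(cs,hi[0]) if h[3]>=0]
    if holes:
        c=max(holes,key=cv2.contourArea)[:,0].astype(float)
        P=np.array([onz(d,p,z)[:2] for p in c],np.float32); out["label"]=cv2.minAreaRect(P); out["labpx"]=c.mean(0)
        (cx,cy),_,_=cv2.minAreaRect(c.astype(np.float32)); out["labpx"]=np.array([cx,cy])
    c=max(cs,key=cv2.contourArea)[:,0].astype(float)
    P=np.array([onz(d,p,z)[:2] for p in c],np.float32); out["outer"]=cv2.minAreaRect(P)
    return out
E
python3 - <<'E'
from boxes import *
s=get_image("scene");t=get_image("top")
for n,c,a,b in [("yel","y",(290,254),(305,242)),("blk","k",(263,273),(300,273)),("grn","g",(406,284),(393,230)),("small","y",(390,338),(401,283))]:
    A=box(t,c,b)
    try: B=box(s,c,a)
    except Exception as e: B={};print(e)
    f=lambda r:[np.round(r[0],1).tolist(),np.round(r[1],1).tolist(),round(r[2],1)]
    print(n,{k:f(A[k]) for k in A if k!="labpx"}, {k:f(B[k]) for k in B if k=="label"})
    if "labpx" in A and "labpx" in B: print("  tri",tri(s,B["labpx"],t,A["labpx"]))
g=lambda x,y:(x/3+165,y/3+145)
for n,p,z in [("handle1",(290,229),130),("handle2",(305,358),130),("base1",(265,172),30),("base2",(299,437),30),("hoodTL",(33,193),155),("hoodTR",(232,167),155),("hoodBR",(267,436),155),("hoodBL",(65,467),155),("kboxA",(382,114),40),("kboxB",(501,105),40),("kboxC",(513,222),40),("kboxD",(394,232),40)]:
    print(n,onz(t,g(*p),z).round(1))
E
```

```text
yel {'label': [[518.2, -120.0], [38.8, 54.8], 10.7], 'outer': [[517.0, -119.7], [44.9, 63.3], 10.7]} {}
blk {'label': [[423.3, -106.2], [55.3, 42.5], 89.4], 'outer': [[424.0, -105.4], [42.4, 60.5], 4.2]} {}
grn {'label': [[555.4, -398.1], [54.9, 40.3], 81.2], 'outer': [[554.1, -395.2], [65.8, 44.7], 81.2]} {}
small {'outer': [[389.6, -411.8], [43.9, 28.4], 69.4]} {'label': [[376.7, -415.7], [34.5, 25.0], 69.0]}
handle1 [572.6   5.8 130. ]
handle2 [448.7  -8.1 130. ]
base1 [645.1  37.1  30. ]
base2 [370.7   2.5  30. ]
hoodTL [606.6 248.7 155. ]
hoodTR [629.7  59.6 155. ]
hoodBR [376.7  26.4 155. ]
hoodBL [350.2 213.3 155. ]
kboxA [703.6 -86.2  40. ]
kboxB [ 711.9 -210.9   40. ]
kboxC [ 588.4 -220.3   40. ]
kboxD [579.2 -97.   40. ]
```

```bash
cat >> h.py <<'E'
th=np.deg2rad(7.3); LX=np.array([-np.sin(th),np.cos(th),0]); LY=np.array([-np.cos(th),-np.sin(th),0]); LC=np.array([492.5,133.9,0])
def L(x,y,z): return LC+LX*x+LY*y+np.array([0,0,z])
def handle(a):
    return L(100-236*np.cos(a)+50*np.sin(a),0,80+236*np.sin(a)+50*np.cos(a))
def toL(p): d=np.array(p)-LC; return np.array([d@LX,d@LY,d[2]])
E
python3 - <<'E'
from h import *
s=get_image("scene");t=get_image("top")
def bx(c,ang):
    a=np.deg2rad(ang); u=np.array([np.cos(a),np.sin(a),0]);v=np.array([-np.sin(a),np.cos(a),0]); c=np.array([*c,0.])
    return [c+34*i*u+24*j*v+[0,0,z] for z in(0,36) for i,j in((-1,-1),(1,-1),(1,1),(-1,1))]
P=[]
for y in(-60,0,60): P.append(L(-136,y,130))
for x in(-115,115):
  for y in(-140,140): P.append(L(x,y,30))
P+=bx((518,-120),100.7)+bx((423.5,-106),93.5)+bx((555,-397),81.2)
kc=np.array([646,-153.5,0]); 
for i in(-29,29):
  for j in(-29,29): 
    P.append(kc+[i*.996-j*.075*-1,j*.996-i*.075,52])
print(P[-4:])
P=np.array(P)
for d,n,c,k in((s,"s2.png",(130,160,435,310),2.6),(t,"t2.png",(165,145,430,310),3)):
    im=cv2.cvtColor(d["pixels"],cv2.COLOR_RGB2BGR)[c[1]:c[3],c[0]:c[2]]; im=cv2.resize(im,None,fx=k,fy=k,interpolation=cv2.INTER_CUBIC)
    for p in proj(d,P): cv2.circle(im,tuple(int(v) for v in (p-c[:2]+.5)*k),2,(255,0,255),-1)
    cv2.imwrite("pics/"+n,im)
E
```

```text
[array([ 614.941, -180.209,   52.   ]), array([ 619.291, -122.441,   52.   ]), array([ 672.709, -184.559,   52.   ]), array([ 677.059, -126.791,   52.   ])]
```

View pics/s2.png

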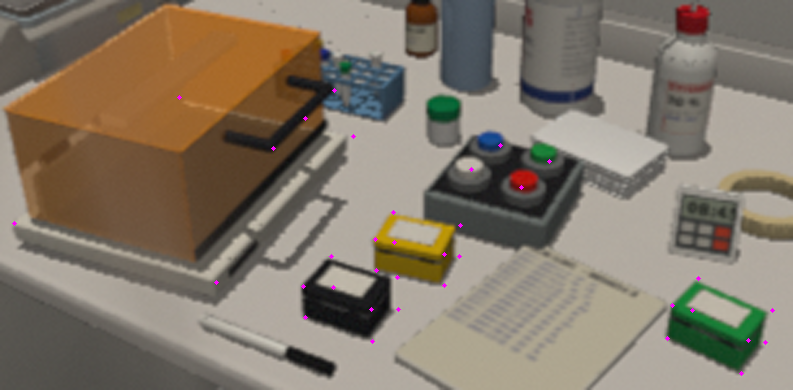

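View pics/t2.png

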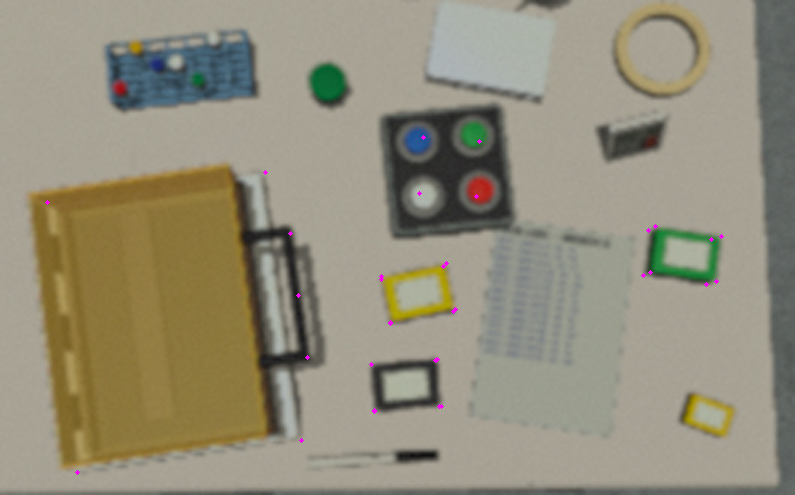

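```bash
cat >> h.py <<'E'
def to(p,yaw=None,grasp=True):
    """shift (units of 60 mm, tool axes) from now to grasp-point target p; and turn about tool z to bring tool-x yaw (deg) there"""
    o=monitor.get_obs(); R=Ro.from_quat(o["eef_rot"]); q=np.array(p,float)+([0,0,54] if grasp else 0)
    d=q-o["tool_pos"]; x=R.as_matrix()[:,0]; cur=np.degrees(np.arctan2(x[1],x[0]))
    print("t",round(o["time_s"],2),"tcp",o["tool_pos"].round(1),"yaw",cur.round(2),"tilt",np.degrees(np.arccos(-R.as_matrix()[2,2])).round(2),"F",o["force"].round(1),"op",round(o["opening"],3))
    if yaw is not None:
        a=np.deg2rad(yaw); M=np.array([[np.cos(a),np.sin(a),0],[np.sin(a),-np.cos(a),0],[0,0,-1]]); print("turn z",round(-(yaw-cur),2),"then shift after turn",(M.T@d/60).round(3))
    print("shift now",(R.as_matrix().T@d/60).round(3),"dist",np.linalg.norm(d).round(1))
E
python3 -m jog '[0,0,7,0,0,0,45, 0,0,6.7,0,0,0,45, 0,0,0,0.44,-0.75,0.05,45, 0,0,0,0.44,-0.75,0.05,45, 0,0,0,0.44,-0.75,0.05,45, 0,0,0,0.44,-0.75,0.05,45, 0,0,0,0.44,-0.75,0.05,45, 0,0,0,0.44,-0.75,0.05,45, 0,0,0,0.44,-0.75,0.05,45, 0,0,0,0.44,-0.75,0.05,45]'
python3 -c "
from h import *
p=handle(0);print(p);to(p+[0,0,60],7.3)"
```

```text
time_s: 1.65
tool_pos: [406.0, -245.0, 280.1]
eef_rot: [0.998, 0.063, 0.0, 0.0]
force: [0.5, 0.3, 0.8]
opening: 0.447
[509.78078677  -0.99764419 130.        ]
t 1.65 tcp [ 406.  -245.   280.1] yaw 7.25 tilt 0.05 F [0.5 0.3 0.8] op 0.447
turn z -0.05 then shift after turn [ 2.232 -3.814  0.602]
shift now [ 2.228 -3.816  0.602] dist 267.6
```

```bash
python3 -m jog '[0,0,0,0.45,-0.76,0.12,45, 0,0,0,0.45,-0.76,0.12,45, 0,0,0,0.45,-0.76,0.12,45, 0,0,0,0.44,-0.76,0.12,45, 0,0,0,0.44,-0.77,0.12,45, 0,0,0,0,0,0,45]'
python3 -c "
from h import *
p=handle(0);to(p,7.3)
save(get_image('scene'),'s3.png',(130,60,410,260),2.8);save(get_image('top'),'t3.png',(165,145,430,310),3)"
```

```text
time_s: 2.4
tool_pos: [510.4, 1.8, 243.5]
eef_rot: [0.998, 0.067, 0.0, -0.001]
force: [-0.7, -1.0, -0.9]
opening: 0.448
t 2.4 tcp [510.4   1.8 243.5] yaw 7.66 tilt 0.12 F [-0.7 -1.  -0.9] op 0.448
turn z 0.36 then shift after turn [-0.017  0.045  0.991]
shift now [-0.018  0.047  0.991] dist 59.5
```

View pics/s3.png

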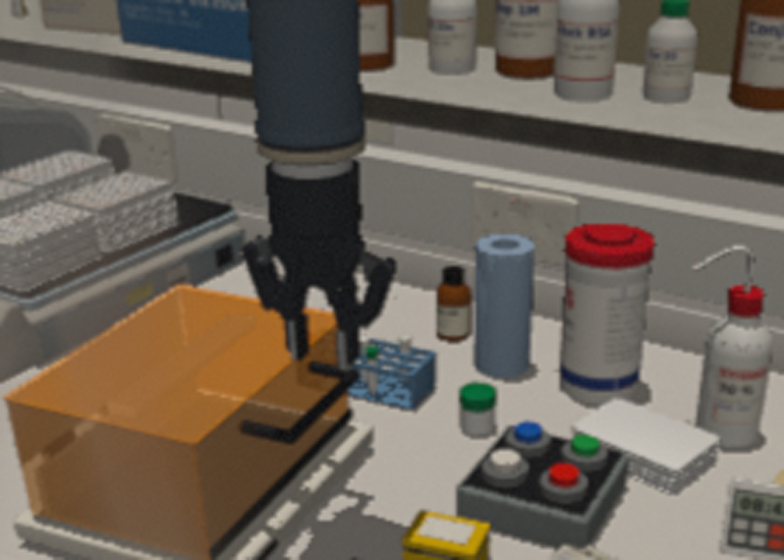

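View pics/t3.png

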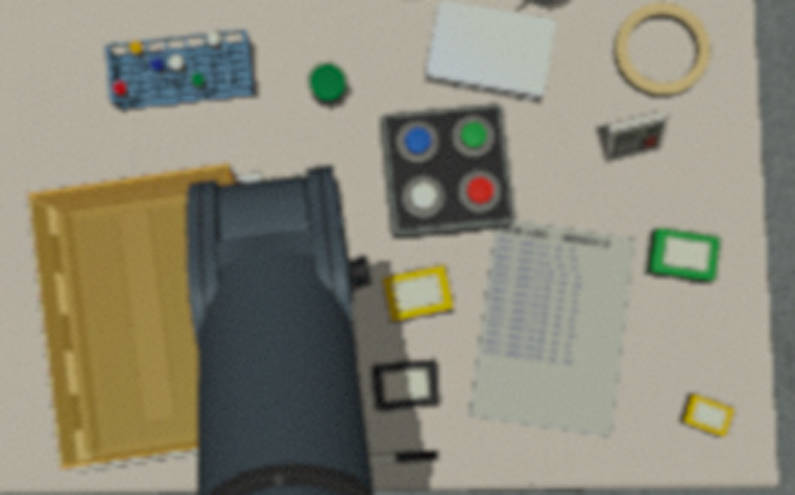

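```bash
python3 -m jog '[0,0,0,-0.02,0.045,0.3,45, 0,0,0,0,0,0.3,45, 0,0,0,0,0,0.2,45, 0,0,0,0,0,0.15,45, 0,0,0,0,0,0,45]'
python3 -c "
from h import *
p=handle(0);to(p,7.3)"
```

```text
time_s: 3.12
tool_pos: [508.3, -6.1, 186.6]
eef_rot: [0.998, 0.063, -0.0, 0.0]
force: [0.4, 0.3, -1.3]
opening: 0.451
t 3.12 tcp [508.3  -6.1 186.6] yaw 7.23 tilt 0.05 F [ 0.4  0.3 -1.3] op 0.451
turn z -0.07 then shift after turn [ 0.036 -0.08   0.043]
shift now [ 0.036 -0.081  0.043] dist 5.9
```

```bash
python3 -m jog '[0,0,0,0.03,-0.08,0.03,45, 0,0,0,0,0,0,0, 0,0,0,0,0,0,0, 0,0,0,0,0,0,0, 0,0,0,0,0,0,0, 0,0,0,0,0,0,0]'
python3 -c "
from h import *
p=handle(0);to(p,7.3)
save(get_image('scene'),'s4.png',(130,60,410,260),2.8)"
```

```text
time_s: 3.88
tool_pos: [509.6, 3.1, 185.6]
eef_rot: [0.998, 0.065, 0.0, -0.002]
force: [-3.0, 13.3, 3.4]
opening: 0.114
t 3.88 tcp [509.6   3.1 185.6] yaw 7.49 tilt 0.22 F [-3.  13.3  3.4] op 0.114
turn z 0.19 then shift after turn [-0.005  0.068  0.027]
shift now [-0.005  0.068  0.027] dist 4.4
```

View pics/s4.png

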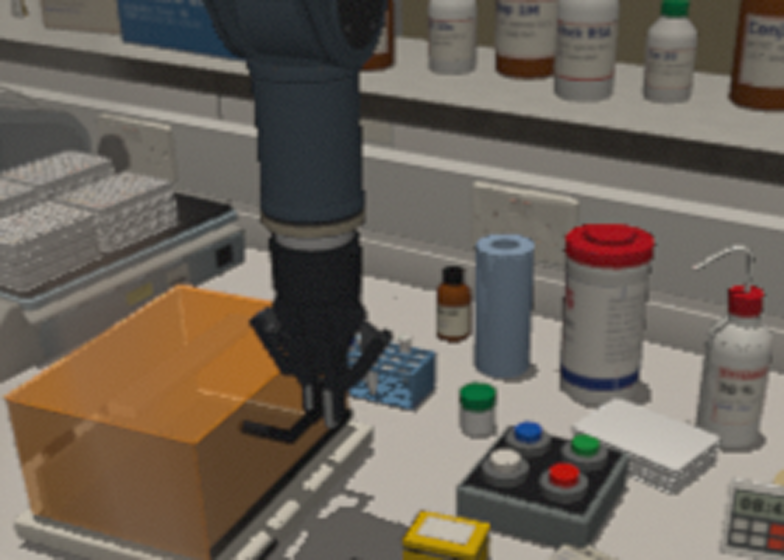

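```bash
sed -i 's/492.5,133.9,0/493,137.5,0/' h.py; python3 -c "
from h import *
a=np.r_[0,.02,.06,np.arange(.12,1.85,.06),1.86]
P=np.array([[100-236*np.cos(x)+50*np.sin(x),80+236*np.sin(x)+50*np.cos(x)] for x in a])
d=-np.diff(P,axis=0)/60
for i in range(len(d)): print(round(a[i+1],3),d[i].round(3))"
```

```text
0.02 [-0.017 -0.078]
0.06 [-0.04  -0.156]
0.12 [-0.071 -0.231]
0.18 [-0.085 -0.226]
0.24 [-0.098 -0.22 ]
0.3 [-0.111 -0.214]
0.36 [-0.124 -0.207]
0.42 [-0.136 -0.199]
0.48 [-0.148 -0.191]
0.54 [-0.159 -0.182]
0.6 [-0.169 -0.172]
0.66 [-0.179 -0.161]
0.72 [-0.189 -0.15 ]
0.78 [-0.197 -0.139]
0.84 [-0.205 -0.126]
0.9 [-0.213 -0.114]
0.96 [-0.219 -0.101]
1.02 [-0.225 -0.088]
1.08 [-0.23  -0.074]
1.14 [-0.234 -0.06 ]
1.2 [-0.237 -0.046]
1.26 [-0.239 -0.032]
1.32 [-0.241 -0.017]
1.38 [-0.241 -0.003]
1.44 [-0.241  0.012]
1.5 [-0.24   0.026]
1.56 [-0.238  0.04 ]
1.62 [-0.235  0.055]
1.68 [-0.231  0.069]
1.74 [-0.227  0.082]
1.8 [-0.221  0.096]
1.86 [-0.215  0.109]
```

First a small relaxing shift along −tool y, then the first part of the arc.

```bash
python3 -m jog '[0,0,0,0,-0.05,0,0, 0,0,0,0,-0.017,-0.078,0, 0,0,0,0,-0.04,-0.156,0, 0,0,0,0,-0.071,-0.231,0, 0,0,0,0,-0.085,-0.226,0]'
python3 -c "
from h import *
o=monitor.get_obs();print(toL(o['tool_pos']-[0,0,54]).round(1),o['force'].round(1));to(handle(.18))"
```

```text
time_s: 4.55
tool_pos: [507.8, 15.6, 227.0]
eef_rot: [0.998, 0.064, 0.0, -0.0]
force: [1.7, 5.8, -6.6]
opening: 0.11
[-122.8    0.8  173. ] [ 1.7  5.8 -6.6]
t 4.55 tcp [507.8  15.6 227. ] yaw 7.3 tilt 0.03 F [ 1.7  5.8 -6.6] op 0.11
shift now [0.014 0.008 0.026] dist 1.8
```

```bash
python3 -m jog '[0,0,0,0,-0.098,-0.22,0, 0,0,0,0,-0.111,-0.214,0, 0,0,0,0,-0.124,-0.207,0, 0,0,0,0,-0.136,-0.199,0, 0,0,0,0,-0.148,-0.191,0, 0,0,0,0,-0.159,-0.182,0, 0,0,0,0,-0.169,-0.172,0, 0,0,0,0,-0.179,-0.161,0, 0,0,0,0,-0.189,-0.15,0]'
python3 -c "
from h import *
o=monitor.get_obs();print(toL(o['tool_pos']-[0,0,54]).round(1),o['force'].round(1));to(handle(.72))"
```

```text
time_s: 5.68
tool_pos: [497.4, 90.8, 329.6]
eef_rot: [0.998, 0.062, -0.0, 0.002]
force: [-2.6, -11.0, 10.2]
opening: 0.116
[-46.9   1.6 275.6] [ -2.6 -11.   10.2]
t 5.67 tcp [497.4  90.8 329.6] yaw 7.11 tilt 0.21 F [ -2.6 -11.   10.2] op 0.116
shift now [ 0.027 -0.041  0.041] dist 3.8
```

```bash
python3 -m jog '[0,0,0,0,-0.18,-0.17,0, 0,0,0,0,-0.195,-0.14,0, 0,0,0,0,-0.213,-0.114,0, 0,0,0,0,-0.219,-0.101,0, 0,0,0,0,-0.225,-0.088,0, 0,0,0,0,-0.23,-0.074,0]'
python3 -c "
from h import *
o=monitor.get_obs();print(toL(o['tool_pos']-[0,0,54]).round(1),o['force'].round(1));to(handle(1.08))"
```

```text
time_s: 6.42
tool_pos: [486.6, 168.3, 370.2]
eef_rot: [0.998, 0.063, -0.001, 0.001]
force: [-7.0, -5.0, 6.0]
opening: 0.114
[ 31.4   2.4 316.2] [-7. -5.  6.]
t 6.42 tcp [486.6 168.3 370.2] yaw 7.25 tilt 0.17 F [-7. -5.  6.] op 0.114
shift now [ 0.04  -0.025  0.074] dist 5.3
```

```bash
python3 -m jog '[0,0,0,0,-0.234,-0.06,0, 0,0,0,0,-0.237,-0.046,0, 0,0,0,0,-0.239,-0.032,0, 0,0,0,0,-0.241,-0.017,0, 0,0,0,0,-0.241,-0.003,0, 0,0,0,0,-0.241,0.012,0]'
python3 -c "
from h import *
o=monitor.get_obs();print(toL(o['tool_pos']-[0,0,54]).round(1),o['force'].round(1));to(handle(1.44))"
python3 -m jog '[0,0,0,0,-0.24,0.026,0, 0,0,0,0,-0.238,0.04,0, 0,0,0,0,-0.235,0.055,0, 0,0,0,0,-0.231,0.069,0]'
python3 -c "
from h import *
o=monitor.get_obs();print(toL(o['tool_pos']-[0,0,54]).round(1),o['force'].round(1));to(handle(1.68));to(handle(1.88))"
```

```text
time_s: 7.18
tool_pos: [474.9, 254.4, 378.3]
eef_rot: [0.998, 0.064, -0.002, 0.0]
force: [-8.6, -0.6, 11.3]
opening: 0.111
[118.3   3.1 324.3] [-8.6 -0.6 11.3]
t 7.17 tcp [474.9 254.4 378.3] yaw 7.33 tilt 0.25 F [-8.6 -0.6 11.3] op 0.111
shift now [ 0.051 -0.009  0.064] dist 4.9
time_s: 7.68
tool_pos: [467.8, 311.3, 367.3]
eef_rot: [0.998, 0.064, -0.002, -0.0]
force: [-7.7, -1.1, 4.7]
opening: 0.111
[175.6   2.9 313.3] [-7.7 -1.1  4.7]
t 7.67 tcp [467.8 311.3 367.3] yaw 7.34 tilt 0.19 F [-7.7 -1.1  4.7] op 0.111
shift now [0.048 0.004 0.069] dist 5.0
t 7.67 tcp [467.8 311.3 367.3] yaw 7.34 tilt 0.19 F [-7.7 -1.1  4.7] op 0.111
shift now [ 0.05  -0.73   0.395] dist 49.9
```

```bash
python3 -m jog '[0,0,0,0,-0.2,0.075,0, 0,0,0,0,-0.17,0.08,0, 0,0,0,0,-0.16,0.08,0, 0,0,0,0,-0.1,0.06,0, 0,0,0,0,-0.06,0.03,0, 0,0,0,0,0,0,0]'
python3 -c "
from h import *
o=monitor.get_obs();print(toL(o['tool_pos']-[0,0,54]).round(1),o['force'].round(1));to(handle(1.9))
save(get_image('scene'),'s5.png',(60,30,410,260),2.2)"
```

```text
time_s: 8.43
tool_pos: [462.4, 353.0, 347.5]
eef_rot: [0.998, 0.065, -0.002, -0.001]
force: [-8.0, 1.1, 2.0]
opening: 0.114
[217.7   3.  293.5] [-8.   1.1  2. ]
t 8.43 tcp [462.4 353.  347.5] yaw 7.44 tilt 0.21 F [-8.   1.1  2. ] op 0.114
shift now [ 0.051 -0.099  0.106] dist 9.2
```

View pics/s5.png

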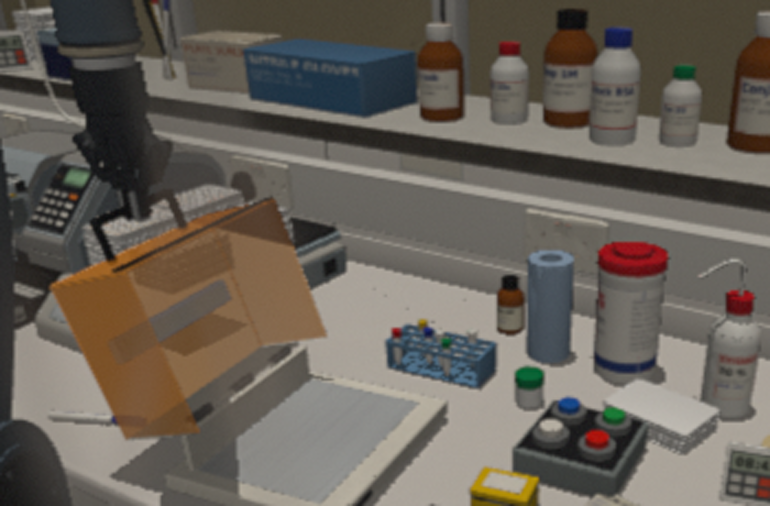

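```bash
python3 -m jog '[0,0,0,0,-0.06,0.04,0, 0,0,0,0,-0.05,0.03,0, 0,0,0,0,-0.05,0.03,0, 0,0,0,0,0,0,0]'
python3 -c "
from h import *
to(handle(1.9))"
```

```text
time_s: 8.98
tool_pos: [461.5, 360.0, 343.5]
eef_rot: [0.998, 0.064, -0.001, 0.001]
force: [-13.5, -9.7, 20.9]
opening: 0.114
t 8.97 tcp [461.5 360.  343.5] yaw 7.31 tilt 0.16 F [-13.5  -9.7  20.9] op 0.114
shift now [0.05  0.018 0.038] dist 3.9
```

```bash
python3 -m jog '[0,0,0,0,0.03,-0.02,0, 0,0,0,0,0,0,50, 0,0,0,0,0,0,50, 0,0,0,0,0,0,50, 0,0,0,0,0,-0.3,50, 0,0,0,0,0,-0.8,50, 0,0,0,0,0,-0.5,50, 0,0,0,0,0,0,50]'
python3 -c "
from h import *
to([519,-118,80],10.7)
save(get_image('scene'),'s6.png',(0,0,410,300),1.9);save(get_image('top'),'t6.png',(125,125,430,310),2.6)"
```

```text
time_s: 9.98
tool_pos: [464.5, 359.0, 441.0]
eef_rot: [0.998, 0.063, 0.002, -0.001]
force: [-0.0, 1.4, -0.6]
opening: 0.499
t 9.97 tcp [464.5 359.  441. ] yaw 7.24 tilt 0.26 F [-0.   1.4 -0.6] op 0.499
turn z -3.46 then shift after turn [-0.583  7.981  5.116]
shift now [-0.119  8.015  5.095] dist 569.9
```

View pics/s6.png

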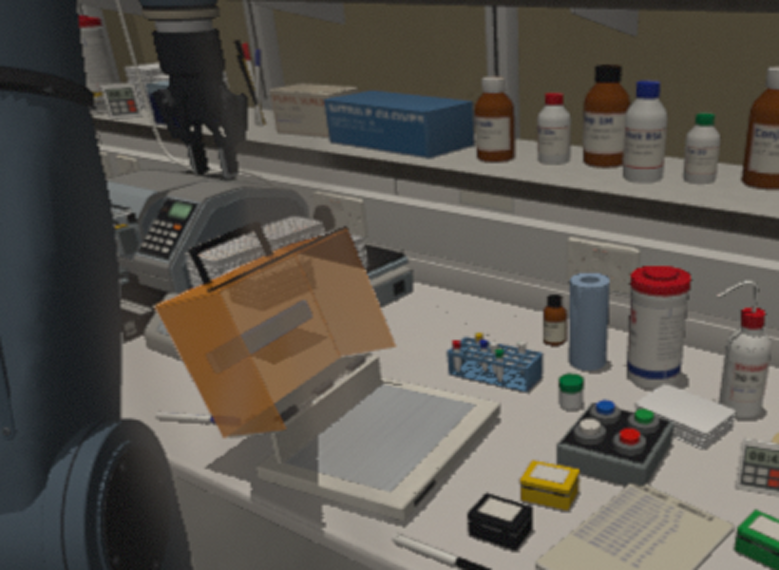

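View pics/t6.png

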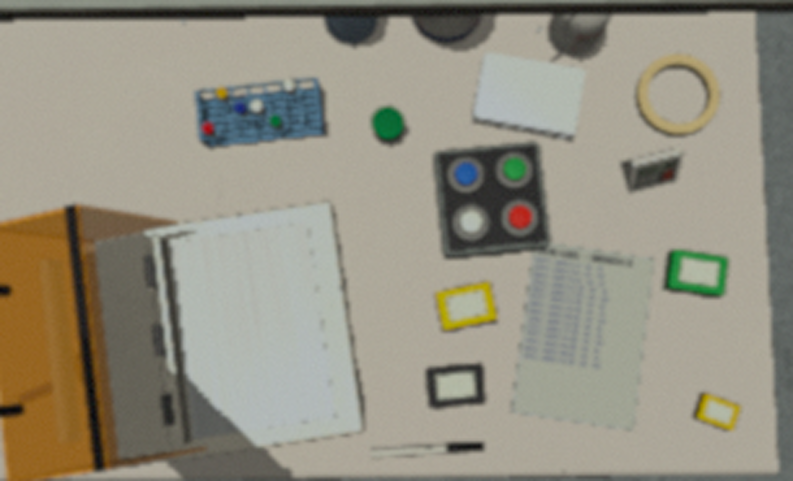

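Run:
```python
from boxes import *
print(monitor.get_obs()["qpos"].round(2))
t=get_image("top");s=get_image("scene")
f=lambda r:[np.round(r[0],1).tolist(),np.round(r[1],1).tolist(),round(r[2],1)]
for n,c,b in [("yel","y",(305,242)),("blk","k",(300,273)),("grn","g",(393,230))]:
    A=box(t,c,b); print(n,{k:f(A[k]) for k in A if k!="labpx"})
# label by bright blob in scene, triangulate with top
g=cv2.cvtColor(s["pixels"],cv2.COLOR_RGB2HSV)
for n,b,z in [("yel",(290,251),0),("blk",(263,270),0),("grn",(406,280),0)]:
    x,y=b; m=((g[...,1]<60)&(g[...,2]>150)).astype(np.uint8); w=np.zeros_like(m); w[y-9:y+9,x-14:x+14]=1
    nn,l,st,ce=cv2.connectedComponentsWithStats(m&w,connectivity=4); i=1+np.argmax(st[1:,4])
    c=np.argwhere(l==i)[:,::-1].astype(np.float32); r=cv2.minAreaRect(c); pt=np.mean(c,0)
    lt=box(t,{"yel":"y","blk":"k","grn":"g"}[n],{"yel":(305,242),"blk":(300,273),"grn":(393,230)}[n])["labpx"]
    print(n,st[i],pt,tri(s,pt,t,lt))
```

```text
[-0.64  0.36 -0.15  1.45  0.05  1.34 -2.23]
yel {'label': [[518.2, -119.7], [38.8, 55.2], 10.8], 'outer': [[517.0, -119.9], [44.9, 63.6], 10.8]}
blk {'outer': [[424.0, -105.4], [41.9, 60.5], 3.8]}
grn {'label': [[555.4, -398.1], [54.9, 40.3], 81.2], 'outer': [[554.1, -395.0], [65.4, 44.7], 81.2]}
yel [280 245  19   9 105] [288.9524  248.91429] (array([ 517.10712805, -118.18157982,   36.29106666]), np.float64(3.6315866130522654))Traceback (most recent call last):
  File "<stdin>", line 13, in <module>
KeyError: 'labpx'
```

```bash
python3 -m jog '[0,0,-10.4,0,0,0,85, 0,0,-10.4,0,0,0,85, 0,0,-10.4,0,0,0,85, 0,0,-10.4,0,0,0,85, 0,0,-10.4,0,0,0,85, 0,0,-10.4,0,0,0,85, 0,0,-10.4,0,0,0,85, 0,0,-10.4,0,0,0,85, 0,0,-10.4,0,0,0,85, 0,0,0,0,0,0,85]'
python3 -c "
from h import *
to([518,-118,80],100.8)"
```

```text
time_s: 11.42
tool_pos: [463.9, 358.2, 437.6]
eef_rot: [0.637, 0.77, -0.001, -0.0]
force: [0.7, 0.5, 0.6]
opening: 0.854
t 11.43 tcp [463.9 358.2 437.6] yaw 100.79 tilt 0.1 F [0.7 0.5 0.6] op 0.854
turn z -0.01 then shift after turn [-7.965 -0.602  5.059]
shift now [-7.962 -0.593  5.065] dist 567.3
```

```bash
python3 -m jog '[0,0,0,-0.85,-0.06,0,85, 0,0,0,-0.85,-0.06,0,85, 0,0,0,-0.85,-0.06,0,85, 0,0,0,-0.85,-0.06,0,85, 0,0,0,-0.85,-0.06,0.1,85, 0,0,0,-0.6,-0.05,0.7,85, 0,0,0,-0.6,-0.05,0.75,85, 0,0,0,-0.6,-0.05,0.75,85, 0,0,0,-0.6,-0.05,0.75,85, 0,0,0,-0.6,-0.05,0.75,85]'
python3 -c "
from h import *
to([518,-118,80],100.8)"
```

```text
time_s: 12.68
tool_pos: [513.3, -76.1, 209.1]
eef_rot: [0.639, 0.769, 0.0, 0.0]
force: [1.1, -0.2, 0.1]
opening: 0.845
t 12.68 tcp [513.3 -76.1 209.1] yaw 100.57 tilt 0.01 F [ 1.1 -0.2  0.1] op 0.845
turn z -0.23 then shift after turn [-0.701 -0.053  1.251]
shift now [-0.701 -0.051  1.251] dist 86.1
```

```bash
python3 -m jog '[0,0,-0.2,-0.3,-0.02,0.5,85, 0,0,0,-0.2,-0.015,0.4,85, 0,0,0,0,0,0.1,85, 0,0,0,0,0,0,85, 0,0,0,0,0,0,85]'
python3 - <<'E'
from boxes import *
to([518,-118,18],100.8)
t=get_image("top");s=get_image("scene")
save(s,"s7.png",(200,150,440,330),3.3); save(t,"t7.png",(225,165,420,310),4)
E
```

```text
time_s: 13.3
tool_pos: [517.6, -104.0, 151.6]
eef_rot: [0.636, 0.772, 0.0, 0.001]
force: [-0.1, -0.1, 0.3]
opening: 0.85
t 13.3 tcp [ 517.6 -104.   151.6] yaw 101.06 tilt 0.09 F [-0.1 -0.1  0.3] op 0.85
turn z 0.26 then shift after turn [-0.23  -0.037  1.326]
shift now [-0.23  -0.04   1.326] dist 80.8
```

View pics/s7.png

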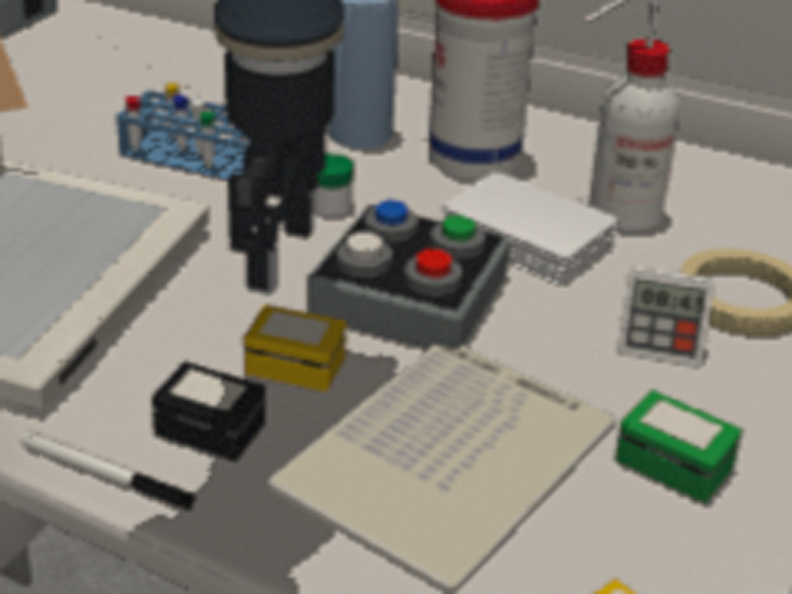

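View pics/t7.png

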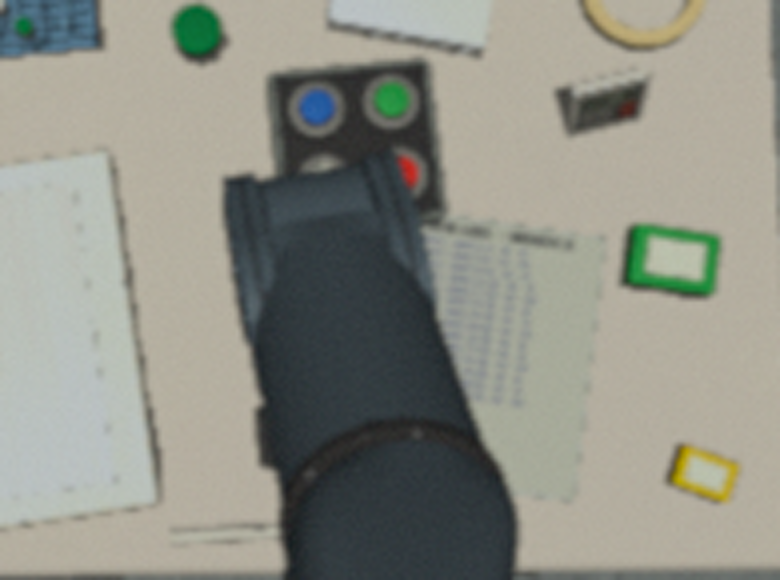

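```bash
python3 -m jog '[0,0,0.2,-0.23,-0.03,0.3,85, 0,0,0,0,0,0.4,85, 0,0,0,0,0,0.3,85, 0,0,0,0,0,0.2,85, 0,0,0,0,0,0,85, 0,0,0,0,0,0,85]'
python3 - <<'E'
from h import *
to([518,-118,24],100.8)
E
```

```text
time_s: 14.15
tool_pos: [518.2, -118.8, 78.9]
eef_rot: [0.637, 0.771, 0.0, 0.0]
force: [0.5, 0.2, 0.2]
opening: 0.849
t 14.15 tcp [ 518.2 -118.8   78.9] yaw 100.85 tilt 0.03 F [0.5 0.2 0.2] op 0.849
turn z 0.05 then shift after turn [ 0.014 -0.     0.015]
shift now [ 0.014 -0.     0.015] dist 1.2
```

```bash
python3 -m jog '[0,0,0,0,0,0,0, 0,0,0,0,0,0,0, 0,0,0,0,0,0,0, 0,0,0,0,0,0,0, 0,0,0,0,0,-0.3,0, 0,0,0,0,0,-0.8,0, 0,0,0,0,0,-0.5,0, 0,0,0,0,0,0,0]'
python3 - <<'E'
from h import *
print(L(-20,-78,0)); to(L(-20,-78,30+25+40),97.3)
save(get_image("scene"),"s8.png",(200,130,440,310),3.3)
E
```

```text
time_s: 15.15
tool_pos: [519.0, -118.9, 177.0]
eef_rot: [0.637, 0.771, 0.001, 0.002]
force: [-0.0, 0.1, -1.9]
opening: 0.55
[572.90905869 127.57315062   0.        ]
t 15.15 tcp [ 519.  -118.9  177. ] yaw 100.84 tilt 0.28 F [-0.   0.1 -1.9] op 0.55
turn z 3.54 then shift after turn [3.961 1.413 0.467]
shift now [3.867 1.652 0.467] dist 253.9
```

View pics/s8.png

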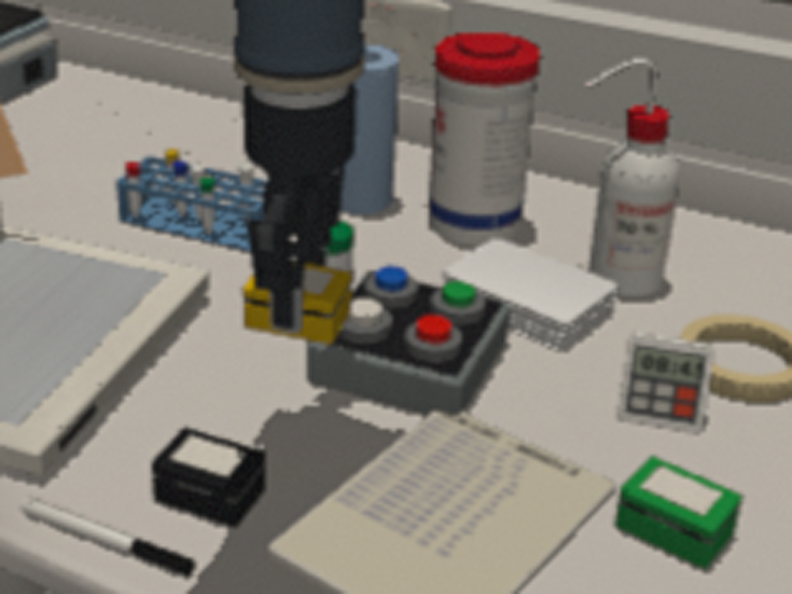

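```bash
python3 -m jog '[0,0,3.5,0,0,0,0, 0,0,0,0.56,0.2,0,0, 0,0,0,0.68,0.24,0,0, 0,0,0,0.68,0.24,0,0, 0,0,0,0.68,0.24,0,0, 0,0,0,0.68,0.24,0,0, 0,0,0,0.68,0.25,0,0, 0,0,0,0,0,0,0, 0,0,0,0,0,0,0]'
python3 - <<'E'
from h import *
to(L(-20,-78,30+25),97.3)
E
```

```text
time_s: 16.32
tool_pos: [570.7, 127.2, 173.3]
eef_rot: [0.66, 0.751, -0.001, -0.0]
force: [-0.6, -1.1, -1.6]
opening: 0.551
t 16.32 tcp [570.7 127.2 173.3] yaw 97.37 tilt 0.15 F [-0.6 -1.1 -1.6] op 0.551
turn z 0.07 then shift after turn [1.000e-03 3.700e-02 1.071e+00]
shift now [0.002 0.039 1.071] dist 64.3
```

```bash
python3 -m jog '[0,0,0,0,0.035,0.3,0, 0,0,0,0,0,0.3,0, 0,0,0,0,0,0.25,0, 0,0,0,0,0,0.12,0, 0,0,0,0,0,0.07,0, 0,0,0,0,0,0,0, 0,0,0,0,0,0,0]'
python3 - <<'E'
from h import *
to(L(-20,-78,30+25),97.3)
E
```

```text
time_s: 17.2
tool_pos: [573.7, 128.1, 112.7]
eef_rot: [0.66, 0.751, 0.0, 0.0]
force: [-0.2, -0.2, -1.8]
opening: 0.551
t 17.2 tcp [573.7 128.1 112.7] yaw 97.36 tilt 0.04 F [-0.2 -0.2 -1.8] op 0.551
turn z 0.06 then shift after turn [-0.008 -0.015  0.061]
shift now [-0.008 -0.015  0.061] dist 3.8
```

```bash
python3 -m jog '[0,0,0,0,0,0.05,0, 0,0,0,0,0,0.02,0, 0,0,0,0,0,0,0]'
python3 - <<'E'
from h import *
to(L(-20,-78,30+25),97.3)
E
```

```text
time_s: 17.58
tool_pos: [573.8, 128.2, 109.4]
eef_rot: [0.66, 0.751, 0.001, 0.001]
force: [-3.1, -1.5, 13.4]
opening: 0.55
t 17.57 tcp [573.8 128.2 109.4] yaw 97.35 tilt 0.09 F [-3.1 -1.5 13.4] op 0.55
turn z 0.05 then shift after turn [-0.008 -0.016  0.007]
shift now [-0.008 -0.016  0.007] dist 1.1
```

Contact (13 N). Release and retreat up.

```bash
python3 -m jog '[0,0,0,0,0,-0.01,72, 0,0,0,0,0,0,72, 0,0,0,0,0,0,72, 0,0,0,0,0,-0.3,72, 0,0,0,0,0,-0.7,72, 0,0,0,0,0,-0.6,72, 0,0,0,0,0,0,72]'
python3 - <<'E'
from boxes import *
to([424,-105,70],93.8)
t=get_image("top");s=get_image("scene")
save(s,"s9.png",(130,130,440,330),2.5); save(t,"t9.png",(175,145,430,310),3)
E
```

```text
time_s: 18.45
tool_pos: [574.9, 128.5, 208.6]
eef_rot: [0.66, 0.751, 0.003, 0.002]
force: [0.4, -0.3, -0.7]
opening: 0.718
t 18.45 tcp [574.9 128.5 208.6] yaw 97.34 tilt 0.36 F [ 0.4 -0.3 -0.7] op 0.718
turn z 3.54 then shift after turn [-3.717 -2.768  1.41 ]
shift now [-3.54  -3.001  1.389] dist 290.7
```

View pics/s9.png

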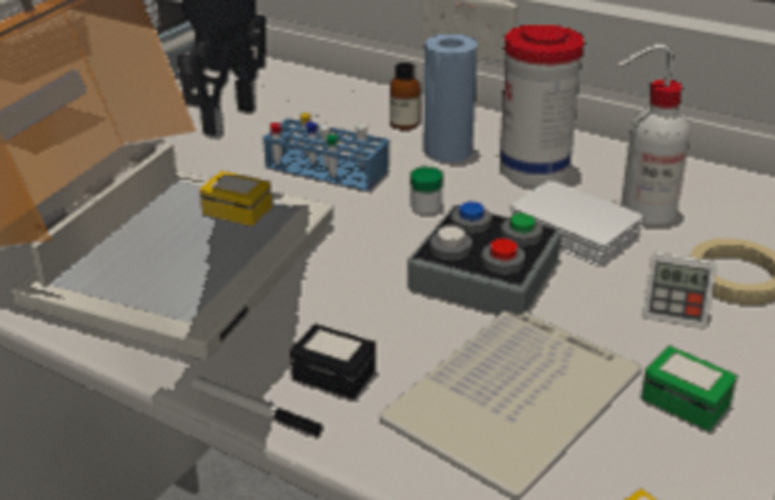

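View pics/t9.png

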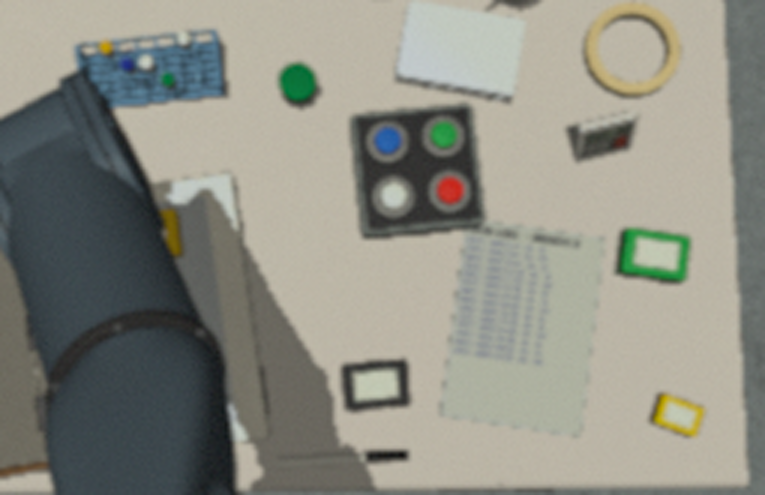

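```bash
python3 -m jog '[0,0,3.5,0,0,0,85, 0,0,0,-0.52,-0.37,0,85, 0,0,0,-0.64,-0.48,0.1,85, 0,0,0,-0.64,-0.48,0.2,85, 0,0,0,-0.64,-0.48,0.3,85, 0,0,0,-0.64,-0.48,0.3,85, 0,0,0,-0.64,-0.48,0.3,85, 0,0,0,0,0,0,85, 0,0,0,0,0,0,85]'
python3 - <<'E'
from boxes import *
to([424,-105,24],93.8)
t=get_image("top");s=get_image("scene")
save(s,"s10.png",(180,180,440,330),3)
E
```

```text
time_s: 19.68
tool_pos: [422.9, -105.5, 132.3]
eef_rot: [0.683, 0.73, 0.0, -0.0]
force: [1.1, 0.5, 0.4]
opening: 0.85
t 19.68 tcp [ 422.9 -105.5  132.3] yaw 93.85 tilt 0.04 F [1.1 0.5 0.4] op 0.85
turn z 0.05 then shift after turn [0.007 0.019 0.906]
shift now [0.006 0.019 0.906] dist 54.4
```

View pics/s10.png

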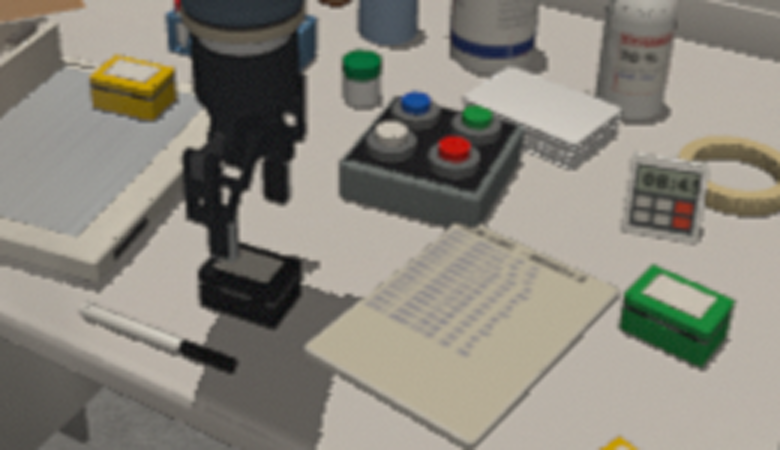

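```bash
python3 -m jog '[0,0,0,0,0.02,0.3,85, 0,0,0,0,0,0.3,85, 0,0,0,0,0,0.3,85, 0,0,0,0,0,0,85, 0,0,0,0,0,0,0, 0,0,0,0,0,0,0, 0,0,0,0,0,0,0, 0,0,0,0,0,0,0]'
python3 - <<'E'
from boxes import *
to([424,-105,24],93.8)
save(get_image("scene"),"s11.png",(180,180,440,330),3)
E
```

```text
time_s: 20.78
tool_pos: [424.3, -105.5, 79.5]
eef_rot: [0.683, 0.731, 0.001, 0.001]
force: [-1.7, 2.4, 6.9]
opening: 0.554
t 20.77 tcp [ 424.3 -105.5   79.5] yaw 93.88 tilt 0.08 F [-1.7  2.4  6.9] op 0.554
turn z 0.08 then shift after turn [ 0.008 -0.004  0.024]
shift now [ 0.008 -0.004  0.024] dist 1.6
```

View pics/s11.png

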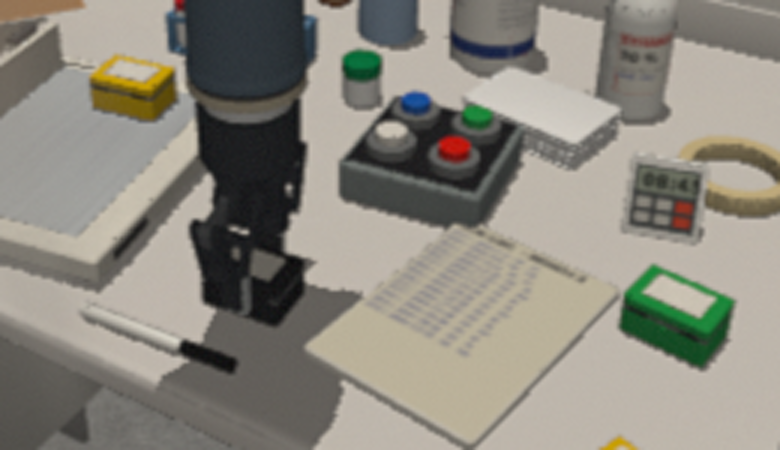

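```bash
python3 -m jog '[0,0,0,0,0,-0.3,0, 0,0,0,0,0,-0.7,0, 0,0,0,0,0,-0.5,0, 0,0,0,0,0,0,0]'
python3 - <<'E'
from h import *
to(L(-20,75,30+24),97.3)
E
```

```text
time_s: 21.32
tool_pos: [424.9, -106.1, 170.9]
eef_rot: [0.683, 0.73, 0.001, 0.002]
force: [0.8, -0.0, -1.6]
opening: 0.555
t 21.32 tcp [ 424.9 -106.1  170.9] yaw 93.82 tilt 0.29 F [ 0.8 -0.  -1.6] op 0.555
turn z -3.48 then shift after turn [3.549 0.391 1.048]
shift now [3.568 0.17  1.044] dist 223.3
```

```bash
python3 -m jog '[0,0,-3.5,0,0,0,0, 0,0,0,0.5,0.35,0,0, 0,0,0,0.6,0.4,0,0, 0,0,0,0.65,0.2,0,0, 0,0,0,0.65,-0.1,0,0, 0,0,0,0.6,-0.25,0,0, 0,0,0,0.55,-0.2,0,0, 0,0,0,0,0,0,0, 0,0,0,0,0,0,0]'
python3 - <<'E'
from h import *
to(L(-20,75,30+25),97.3)
E
```

```text
time_s: 22.45
tool_pos: [420.5, 108.1, 168.2]
eef_rot: [0.66, 0.751, -0.0, -0.0]
force: [0.4, -0.5, -1.6]
opening: 0.55
t 22.45 tcp [420.5 108.1 168.2] yaw 97.36 tilt 0.04 F [ 0.4 -0.5 -1.6] op 0.55
turn z 0.06 then shift after turn [-0.     0.012  0.986]
shift now [0.    0.012 0.986] dist 59.2
```

```bash
python3 -m jog '[0,0,0,0,0.01,0.3,0, 0,0,0,0,0,0.3,0, 0,0,0,0,0,0.25,0, 0,0,0,0,0,0.09,0, 0,0,0,0,0,0.03,0, 0,0,0,0,0,0,0]'
python3 - <<'E'
from h import *
to(L(-20,75,30+25),97.3)
E
python3 -m jog '[0,0,0,0,0,0.03,0, 0,0,0,0,0,0,0]'
```

```text
time_s: 23.2
tool_pos: [421.3, 108.4, 110.6]
eef_rot: [0.66, 0.751, 0.0, 0.0]
force: [-0.0, 0.3, -1.2]
opening: 0.549
t 23.2 tcp [421.3 108.4 110.6] yaw 97.33 tilt 0.02 F [-0.   0.3 -1.2] op 0.549
turn z 0.03 then shift after turn [-0.005 -0.003  0.027]
shift now [-0.005 -0.003  0.027] dist 1.7
time_s: 23.45
tool_pos: [421.3, 108.6, 109.4]
eef_rot: [0.66, 0.751, 0.0, 0.001]
force: [-1.6, -0.7, 11.7]
opening: 0.555
```

```bash
python3 -m jog '[0,0,0,0,0,-0.01,72, 0,0,0,0,0,0,72, 0,0,0,0,0,0,72, 0,0,0,0,0,-0.3,72, 0,0,0,0,0,-0.7,72, 0,0,0,0,0,-0.6,72, 0,0,0,0,0,0,72]'
python3 - <<'E'
from boxes import *
to([555,-396,80],81.2)
t=get_image("top");s=get_image("scene")
save(s,"s12.png",(130,130,440,330),2.5); save(t,"t12.png",(175,145,430,310),3)
f=lambda r:[np.round(r[0],1).tolist(),np.round(r[1],1).tolist(),round(r[2],1)]
A=box(t,"g",(393,230)); print({k:f(A[k]) for k in A if k!="labpx"})
E
```

```text
time_s: 24.32
tool_pos: [422.0, 108.9, 207.3]
eef_rot: [0.66, 0.751, 0.002, 0.001]
force: [0.3, 0.3, -0.2]
opening: 0.72
t 24.32 tcp [422.  108.9 207.3] yaw 97.33 tilt 0.26 F [ 0.3  0.3 -0.2] op 0.72
turn z 16.13 then shift after turn [-7.978  3.477  1.221]
shift now [-8.63   1.119  1.22 ] dist 527.3
{'label': [[555.3, -398.3], [55.7, 39.7], 79.9], 'outer': [[554.1, -395.0], [66.1, 44.7], 81.2]}
```

View pics/s12.png

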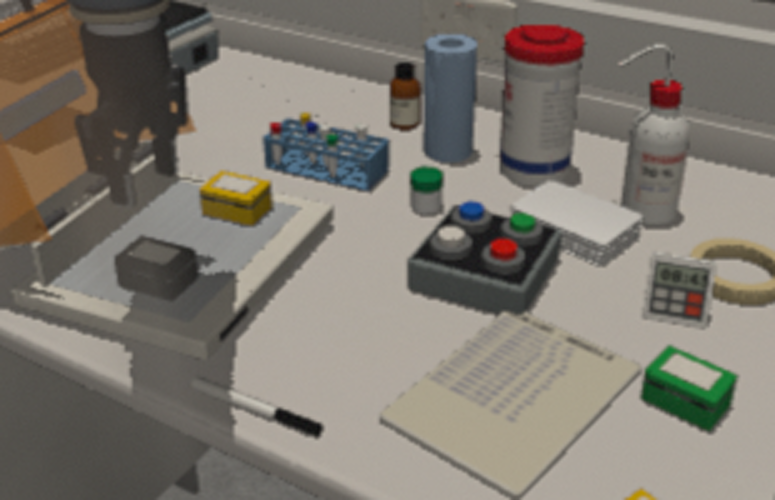

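View pics/t12.png

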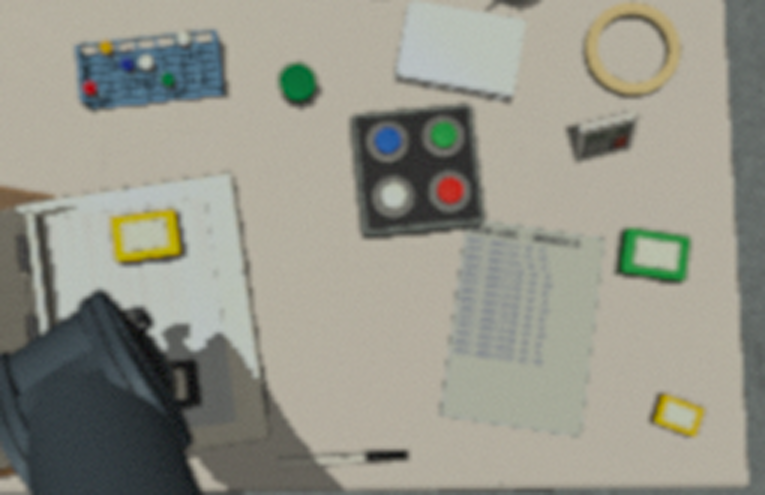

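```bash
python3 -m jog '[0,0,7.4,0,0,0,85, 0,0,7.4,0,0,0,85]'
python3 - <<'E'
from boxes import *
to([555,-396,80],82.5)
E
```

```text
time_s: 24.68
tool_pos: [420.4, 108.4, 203.9]
eef_rot: [0.753, 0.658, -0.001, -0.0]
force: [0.3, -0.6, -0.4]
opening: 0.849
t 24.68 tcp [420.4 108.4 203.9] yaw 82.31 tilt 0.14 F [ 0.3 -0.6 -0.4] op 0.849
turn z -0.19 then shift after turn [-8.042  3.321  1.166]
shift now [-8.03   3.349  1.167] dist 526.7
```

```bash
python3 -m jog '[0,0,0,-0.7,0.35,0,85, 0,0,0,-0.8,0.35,0,85, 0,0,0,-0.8,0.35,0,85, 0,0,0,-0.8,0.35,0,85, 0,0,0,-0.8,0.33,0,85, 0,0,0,-0.8,0.32,0,85, 0,0,0,-0.8,0.32,0.1,85, 0,0,0,-0.8,0.32,0.3,85, 0,0,0,-0.8,0.32,0.4,85, 0,0,0,-0.8,0.32,0.4,85]'
python3 -m jog '[0,0,0,-0.1,0,0,85, 0,0,0,0,0,0,85, 0,0,0,0,0,0,85]'
python3 - <<'E'
from boxes import *
to([555,-396,24],82)
t=get_image("top");s=get_image("scene")
save(s,"s13.png",(260,180,440,330),4); save(t,"t13.png",(175,145,430,310),3)
E
```

```text
time_s: 25.92
tool_pos: [557.5, -388.4, 130.4]
eef_rot: [0.751, 0.66, -0.0, -0.001]
force: [0.5, 0.4, 0.0]
opening: 0.85
time_s: 26.3
tool_pos: [557.4, -391.4, 133.2]
eef_rot: [0.751, 0.66, 0.0, -0.0]
force: [-0.2, -0.3, 0.2]
opening: 0.85
t 26.3 tcp [ 557.4 -391.4  133.2] yaw 82.67 tilt 0.05 F [-0.2 -0.3  0.2] op 0.85
turn z 0.67 then shift after turn [-0.082 -0.029  0.92 ]
shift now [-0.082 -0.03   0.92 ] dist 55.4
```

View pics/s13.png

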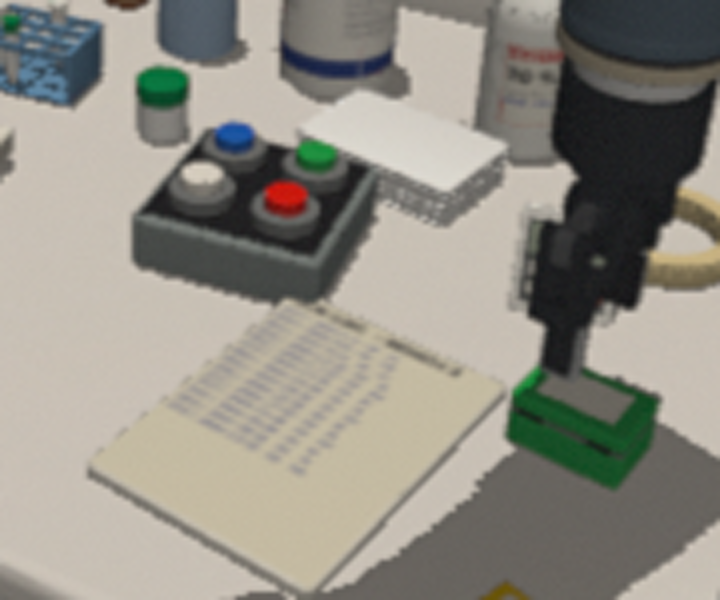

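View pics/t13.png

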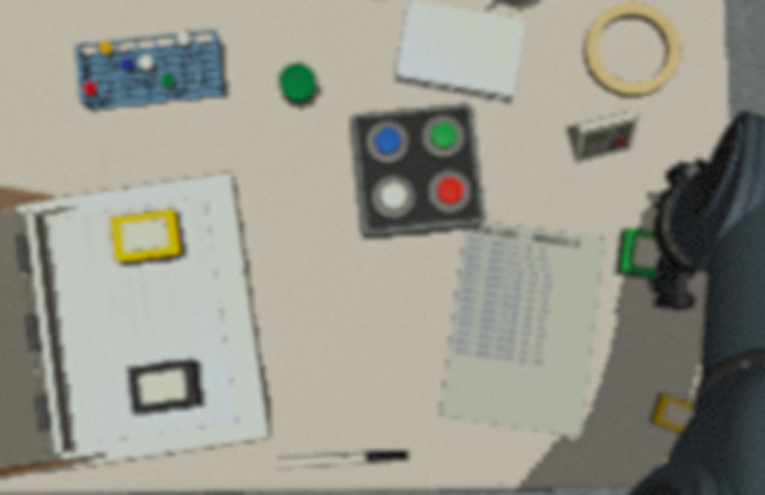

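```bash
python3 -m jog '[0,0,0,-0.08,-0.03,0.3,85, 0,0,0,0,0,0.3,85, 0,0,0,0,0,0.3,85, 0,0,0,0,0,0,85, 0,0,0,0,0,0,0, 0,0,0,0,0,0,0, 0,0,0,0,0,0,0, 0,0,0,0,0,0,0]'
python3 - <<'E'
from boxes import *
to([555,-396,24],82)
E
python3 -m jog '[0,0,0,0,0,-0.3,0, 0,0,0,0,0,-0.7,0, 0,0,0,0,0,-0.7,0, 0,0,0,0,0,0,0]'
python3 - <<'E'
from boxes import *
to(L(-20,-1.5,90),97.3)
save(get_image("scene"),"s14.png",(260,150,440,300),4)
E
```

```text
time_s: 27.4
tool_pos: [554.9, -397.9, 79.9]
eef_rot: [0.752, 0.66, 0.0, 0.001]
force: [-0.6, -0.2, 3.3]
opening: 0.545
t 27.4 tcp [ 554.9 -397.9   79.9] yaw 82.55 tilt 0.06 F [-0.6 -0.2  3.3] op 0.545
turn z 0.55 then shift after turn [ 0.031 -0.002  0.031]
shift now [ 0.031 -0.002  0.031] dist 2.7
time_s: 27.9
tool_pos: [556.1, -398.7, 186.1]
eef_rot: [0.752, 0.66, 0.001, 0.003]
force: [0.2, 0.6, -2.0]
opening: 0.553
t 27.9 tcp [ 556.1 -398.7  186.1] yaw 82.54 tilt 0.42 F [ 0.2  0.6 -2. ] op 0.553
turn z -14.76 then shift after turn [8.664 0.117 0.702]
shift now [ 8.41  -2.098  0.663] dist 521.6
```

View pics/s14.png

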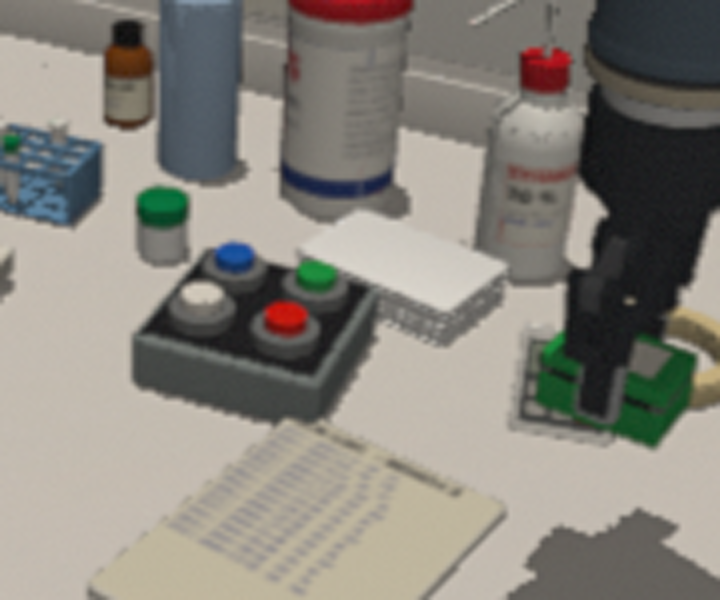

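```bash
python3 -m jog '[0,0,-7.4,0,0,0,0, 0,0,-7.4,0,0,0,0, 0,0,0,0.6,0,0,0, 0,0,0,0.85,0.015,0,0, 0,0,0,0.85,0.015,0,0, 0,0,0,0.85,0.015,0,0, 0,0,0,0.85,0.015,0,0, 0,0,0,0.85,0.015,0,0, 0,0,0,0.85,0.015,0,0, 0,0,0,0.85,0.015,0,0]'
python3 -m jog '[0,0,0,0.85,0,0,0, 0,0,0,0.85,0,0,0, 0,0,0,0.4,0,0,0, 0,0,0,0,0,0,0, 0,0,0,0,0,0,0]'
python3 - <<'E'
from boxes import *
to(L(-20,-1.5,55.5),97.3)
E
```

```text
time_s: 29.2
tool_pos: [509.5, -5.6, 180.6]
eef_rot: [0.66, 0.751, -0.0, -0.001]
force: [1.0, 0.0, -1.3]
opening: 0.549
time_s: 29.82
tool_pos: [494.0, 116.8, 180.7]
eef_rot: [0.661, 0.751, -0.001, -0.0]
force: [-0.3, -0.2, -1.0]
opening: 0.553
t 29.82 tcp [494.  116.8 180.7] yaw 97.32 tilt 0.09 F [-0.3 -0.2 -1. ] op 0.553
turn z 0.02 then shift after turn [0.012 0.052 1.187]
shift now [0.013 0.054 1.187] dist 71.3
```

```bash
python3 -m jog '[0,0,0,0.01,0.05,0.3,0, 0,0,0,0,0,0.3,0, 0,0,0,0,0,0.3,0, 0,0,0,0,0,0.17,0, 0,0,0,0,0,0.07,0, 0,0,0,0,0,0.03,0, 0,0,0,0,0,0,0]'
python3 - <<'E'
from boxes import *
to(L(-20,-1.5,55.5),97.3)
save(get_image("scene"),"s15.png",(130,130,350,300),3.4)
E
```

```text
time_s: 30.7
tool_pos: [497.4, 118.8, 111.3]
eef_rot: [0.66, 0.751, 0.0, 0.0]
force: [-0.1, -0.4, -1.0]
opening: 0.547
t 30.7 tcp [497.4 118.8 111.3] yaw 97.35 tilt 0.03 F [-0.1 -0.4 -1. ] op 0.547
turn z 0.05 then shift after turn [-0.015 -0.008  0.03 ]
shift now [-0.015 -0.008  0.03 ] dist 2.1
```

View pics/s15.png

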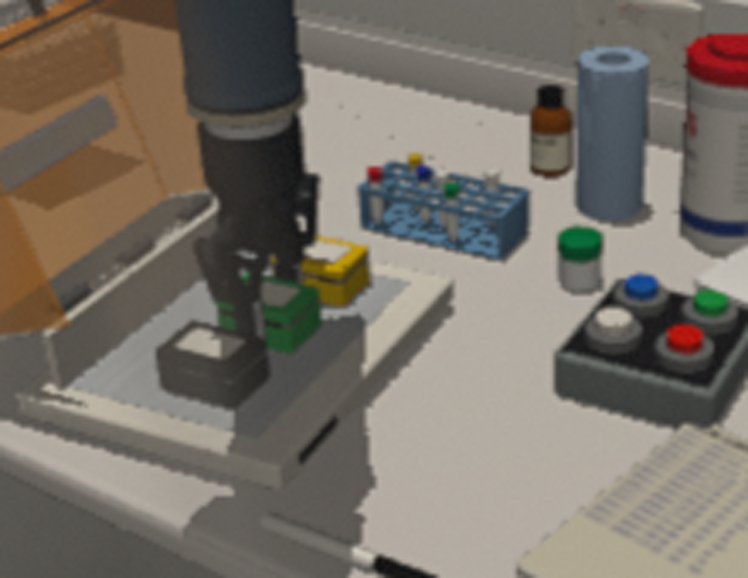

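```bash
python3 -m jog '[0,0,0,0,0,0.03,0, 0,0,0,0,0,0.02,0, 0,0,0,0,0,0,0]'
python3 -m jog '[0,0,0,0,0,0,70, 0,0,0,0,0,0,70, 0,0,0,0,0,0,70, 0,0,0,0,0,-0.3,70, 0,0,0,0,0,-0.7,70, 0,0,0,0,0,-0.9,50, 0,0,0,0,0,-0.9,50, 0,0,0,0,0,0,50]'
python3 - <<'E'
from boxes import *
to(handle(1.9)+[0,0,60],7.3); print(monitor.get_obs()["qpos"].round(2))
E
```

```text
time_s: 31.12
tool_pos: [497.4, 118.9, 109.7]
eef_rot: [0.66, 0.751, 0.001, 0.001]
force: [-5.0, -1.5, 23.4]
opening: 0.55
time_s: 32.12
tool_pos: [498.7, 119.4, 279.8]
eef_rot: [0.66, 0.751, 0.003, 0.002]
force: [0.3, -0.6, -1.2]
opening: 0.5
t 32.12 tcp [498.7 119.4 279.8] yaw 97.34 tilt 0.41 F [ 0.3 -0.6 -1.2] op 0.5
turn z 90.04 then shift after turn [-0.057 -4.038 -2.023]
shift now [ 4.04  -0.04  -2.019] dist 271.0
[-0.1   0.37 -0.31  1.89  0.14  0.89 -0.35]
```

```bash
python3 -m jog '[0,0,10,0,0,-0.3,50, 0,0,10,0,0,-0.3,50, 0,0,10,0,0,-0.3,50, 0,0,10,0,0,-0.3,50, 0,0,10,0,0,-0.3,50, 0,0,10,0,0,-0.3,50, 0,0,10,0,0,-0.2,50, 0,0,10,0,0,0,50, 0,0,10,0,0,0,50, 0,0,0,0,0,0,50]'
python3 - <<'E'
from boxes import *
to(handle(1.9)+[0,0,60],7.3)
t=get_image("top");s=get_image("scene")
save(s,"s16.png",(60,60,420,330),2.2); save(t,"t16.png",(125,145,430,310),2.6)
E
```

```text
time_s: 33.38
tool_pos: [497.0, 118.8, 395.0]
eef_rot: [0.998, 0.065, -0.001, 0.0]
force: [-1.1, -0.2, -0.3]
opening: 0.5
t 33.38 tcp [497.  118.8 395. ] yaw 7.43 tilt 0.1 F [-1.1 -0.2 -0.3] op 0.5
turn z 0.13 then shift after turn [-0.027 -4.044 -0.103]
shift now [-0.018 -4.044 -0.105] dist 242.7
```

View pics/s16.png

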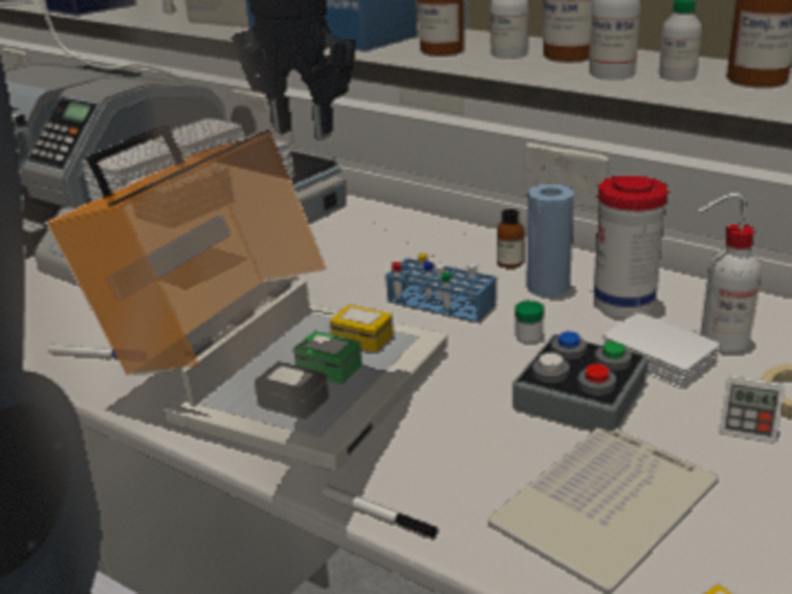

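View pics/t16.png

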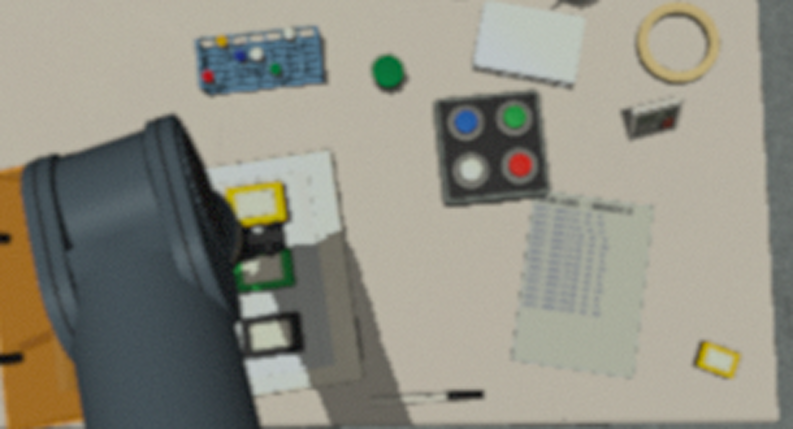

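```bash
python3 -m jog '[0,0,0,0,-0.55,-0.1,50, 0,0,0,-0.01,-0.7,0,50, 0,0,0,-0.01,-0.7,0,50, 0,0,0,-0.01,-0.7,0,50, 0,0,0,0,-0.7,0,50, 0,0,0,0,-0.7,0,50, 0,0,0,0,0,0,50, 0,0,0,0,0,0,50]'
python3 - <<'E'
from boxes import *
to(handle(1.9),7.3)
t=get_image("top");s=get_image("scene")
save(s,"s17.png",(60,60,420,330),2.2)
f=lambda r:[toL([*r[0],0]).round(1).tolist(),np.round(r[1],1).tolist(),round(r[2],1)]
for n,c,P in (("yel","y",L(-20,-78,66)),("blk","k",L(-20,75,66)),("grn","g",L(-20,-1.5,66))):
    A=box(t,c,proj(t,P)[0],66,20); print(n,{k:f(A[k]) for k in A if k!="labpx"})
save(t,"t17.png",(125,145,430,310),2.6)
E
```

```text
time_s: 34.48
tool_pos: [464.6, 358.9, 401.5]
eef_rot: [0.998, 0.065, -0.0, 0.001]
force: [-0.1, -0.9, 0.4]
opening: 0.497
t 34.48 tcp [464.6 358.9 401.5] yaw 7.45 tilt 0.06 F [-0.1 -0.9  0.4] op 0.497
turn z 0.15 then shift after turn [ 1.000e-03 -6.000e-03  1.006e+00]
shift now [ 0.002 -0.007  1.006] dist 60.4
yel {'label': [[-19.8, -82.9, 0.0], [39.8, 51.8], 0.6], 'outer': [[-22.5, -80.1, 0.0], [45.3, 65.1], 6.6]}
blk {'outer': [[-23.5, 71.7, 0.0], [42.1, 65.7], 7.5]}
grn {'label': [[-18.8, -5.1, 0.0], [39.8, 55.9], 6.6], 'outer': [[-21.4, -4.1, 0.0], [44.1, 64.3], 7.6]}
```

View pics/t17.png

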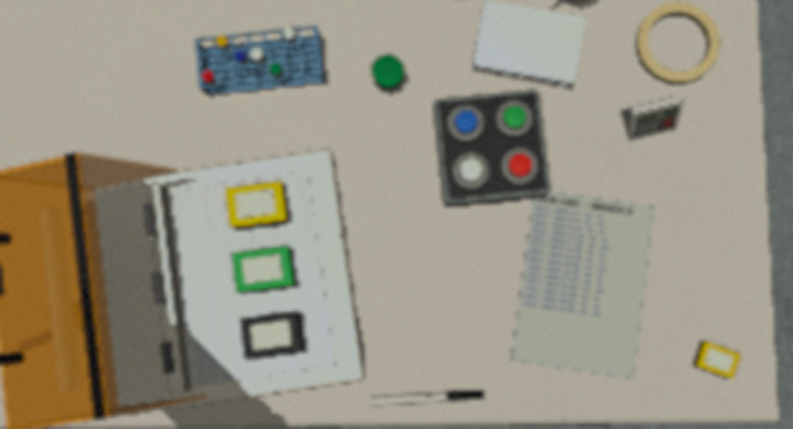

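View pics/s17.png

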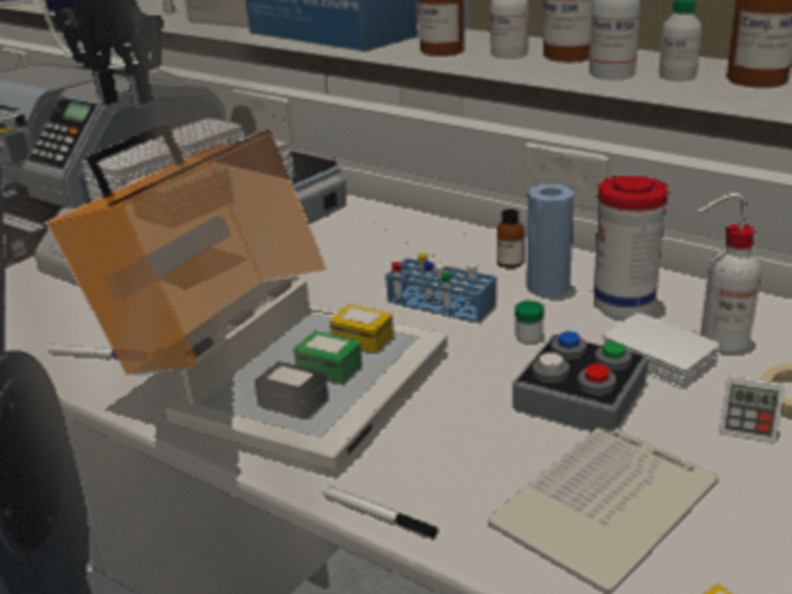

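```bash
python3 -m jog '[0,0,0,0,0,0.3,50, 0,0,0,0,0,0.3,50, 0,0,0,0,0,0.25,50, 0,0,0,0,0,0.11,50, 0,0,0,0,0,0,50, 0,0,0,0,0,0,0, 0,0,0,0,0,0,0, 0,0,0,0,0,0,0, 0,0,0,0,0,0,0]'
python3 - <<'E'
from boxes import *
to(handle(1.9),7.3)
a=np.r_[1.9,1.88,1.84,np.arange(1.78,.05,-.06),.06,.03,.01,0]
P=np.array([[100-236*np.cos(x)+50*np.sin(x),80+236*np.sin(x)+50*np.cos(x)] for x in a])
d=-np.diff(P,axis=0)/60
for i in range(len(d)): print(round(a[i+1],3),d[i].round(3))
E
```

```text
time_s: 35.7
tool_pos: [464.4, 360.1, 344.9]
eef_rot: [0.998, 0.064, 0.001, -0.001]
force: [0.7, 2.3, 2.9]
opening: 0.111
t 35.7 tcp [464.4 360.1 344.9] yaw 7.39 tilt 0.09 F [0.7 2.3 2.9] op 0.111
turn z 0.09 then shift after turn [0.001 0.014 0.063]
shift now [0.001 0.014 0.063] dist 3.9
1.88 [ 0.069 -0.041]
1.84 [ 0.141 -0.077]
1.78 [ 0.217 -0.104]
1.72 [ 0.223 -0.091]
1.66 [ 0.228 -0.078]
1.6 [ 0.233 -0.064]
1.54 [ 0.236 -0.05 ]
1.48 [ 0.239 -0.036]
1.42 [ 0.24  -0.021]
1.36 [ 0.241 -0.007]
1.3 [0.241 0.008]
1.24 [0.24  0.022]
1.18 [0.238 0.037]
1.12 [0.236 0.051]
1.06 [0.232 0.065]
1.0 [0.228 0.079]
0.94 [0.223 0.092]
0.88 [0.217 0.105]
0.82 [0.21  0.118]
0.76 [0.203 0.131]
0.7 [0.195 0.142]
0.64 [0.186 0.154]
0.58 [0.176 0.165]
0.52 [0.166 0.175]
0.46 [0.155 0.185]
0.4 [0.144 0.194]
0.34 [0.132 0.202]
0.28 [0.12  0.209]
0.22 [0.107 0.216]
0.16 [0.094 0.222]
0.1 [0.08  0.227]
0.06 [0.046 0.154]
0.03 [0.03  0.117]
0.01 [0.018 0.078]
0.0 [0.009 0.039]
```

```bash
python3 -m jog '[0,0,0,0,0.069,-0.041,0, 0,0,0,0,0.141,-0.077,0, 0,0,0,0,0.217,-0.104,0, 0,0,0,0,0.223,-0.091,0, 0,0,0,0,0.228,-0.078,0, 0,0,0,0,0.233,-0.064,0, 0,0,0,0,0.236,-0.05,0, 0,0,0,0,0.239,-0.036,0]'
python3 -c "
from h import *
to(handle(1.48))"
python3 -m jog '[0,0,0,0,0.24,-0.021,0, 0,0,0,0,0.241,-0.007,0, 0,0,0,0,0.241,0.008,0, 0,0,0,0,0.24,0.022,0, 0,0,0,0,0.238,0.037,0, 0,0,0,0,0.236,0.051,0]'
python3 -c "
from h import *
to(handle(1.12))"
```

```text
time_s: 36.7
tool_pos: [477.6, 264.9, 378.2]
eef_rot: [0.998, 0.064, 0.002, -0.001]
force: [5.6, 4.1, 1.2]
opening: 0.115
t 36.7 tcp [477.6 264.9 378.2] yaw 7.33 tilt 0.23 F [5.6 4.1 1.2] op 0.115
shift now [-0.015 -0.001  0.077] dist 4.7
time_s: 37.45
tool_pos: [489.4, 179.0, 372.4]
eef_rot: [0.998, 0.064, 0.002, -0.001]
force: [3.6, -1.3, 17.0]
opening: 0.114
t 37.45 tcp [489.4 179.  372.4] yaw 7.3 tilt 0.28 F [ 3.6 -1.3 17. ] op 0.114
shift now [-0.028 -0.01   0.069] dist 4.5
```

```bash
python3 -m jog '[0,0,0,0,0.232,0.035,0, 0,0,0,0,0.228,0.075,0, 0,0,0,0,0.223,0.092,0, 0,0,0,0,0.217,0.105,0, 0,0,0,0,0.21,0.118,0, 0,0,0,0,0.203,0.131,0]'
python3 -c "
from h import *
to(handle(.76))"
python3 -m jog '[0,0,0,0,0.195,0.142,0, 0,0,0,0,0.186,0.154,0, 0,0,0,0,0.176,0.165,0, 0,0,0,0,0.166,0.175,0, 0,0,0,0,0.155,0.185,0, 0,0,0,0,0.144,0.194,0]'
python3 -c "
from h import *
to(handle(.4))"
```

```text
time_s: 38.2
tool_pos: [500.1, 101.5, 338.8]
eef_rot: [0.998, 0.064, 0.003, -0.001]
force: [13.0, 6.4, -4.4]
opening: 0.116
t 38.2 tcp [500.1 101.5 338.8] yaw 7.33 tilt 0.37 F [13.   6.4 -4.4] op 0.116
shift now [-0.041  0.001  0.099] dist 6.4
time_s: 38.95
tool_pos: [508.6, 40.3, 278.4]
eef_rot: [0.998, 0.064, 0.004, -0.0]
force: [12.4, -1.3, 0.9]
opening: 0.109
t 38.95 tcp [508.6  40.3 278.4] yaw 7.31 tilt 0.46 F [12.4 -1.3  0.9] op 0.109
shift now [-0.053 -0.008  0.107] dist 7.2
```

```bash
python3 -m jog '[0,0,0,0.03,0.132,0.202,0, 0,0,0,0.02,0.12,0.209,0, 0,0,0,0,0.107,0.216,0, 0,0,0,0,0.094,0.222,0]'
python3 -c "
from h import *
to(handle(.16))"
python3 -m jog '[0,0,0,0,0.07,0.17,0, 0,0,0,0,0.04,0.13,0, 0,0,0,0,0.03,0.1,0, 0,0,0,0,0.02,0.08,0]'
python3 -c "
from h import *
to(handle(.03));to(handle(0))"
```

```text
time_s: 39.45
tool_pos: [512.4, 13.6, 225.9]
eef_rot: [0.998, 0.064, 0.001, 0.0]
force: [5.2, 2.6, 1.3]
opening: 0.112
t 39.45 tcp [512.4  13.6 225.9] yaw 7.31 tilt 0.08 F [5.2 2.6 1.3] op 0.112
shift now [-0.059 -0.006  0.082] dist 6.1
time_s: 39.95
tool_pos: [513.7, 4.8, 197.1]
eef_rot: [0.998, 0.064, 0.001, -0.0]
force: [5.5, 2.9, 0.2]
opening: 0.114
t 39.95 tcp [513.7   4.8 197.1] yaw 7.35 tilt 0.07 F [5.5 2.9 0.2] op 0.114
shift now [-0.062  0.003  0.101] dist 7.1
t 39.95 tcp [513.7   4.8 197.1] yaw 7.35 tilt 0.07 F [5.5 2.9 0.2] op 0.114
shift now [-0.062  0.03   0.219] dist 13.7
```

```bash
python3 -m jog '[0,0,0,0,0.01,0.05,0, 0,0,0,0,0.01,0.04,0, 0,0,0,0,0.005,0.03,0, 0,0,0,0,0,0,0]'
python3 -m jog '[0,0,0,0,0,0.02,0, 0,0,0,0,0,0.02,0, 0,0,0,0,0,0,0]'
python3 -c "
from h import *
to(handle(0))"
```

```text
time_s: 40.45
tool_pos: [513.7, 3.8, 192.8]
eef_rot: [0.998, 0.065, 0.001, -0.0]
force: [-6.1, 5.1, 36.8]
opening: 0.111
time_s: 40.83
tool_pos: [514.1, 3.9, 191.5]
eef_rot: [0.998, 0.064, 0.002, -0.001]
force: [-8.3, 4.6, 50.6]
opening: 0.113
t 40.83 tcp [514.1   3.9 191.5] yaw 7.36 tilt 0.27 F [-8.3  4.6 50.6] op 0.113
shift now [-0.066  0.013  0.124] dist 8.5
```

```bash
python3 -m jog '[0,0,0,0,0,-0.05,0, 0,0,0,0,0,0,20, 0,0,0,0,0,0,45, 0,0,0,0,0,0,45, 0,0,0,0,0,0,45, 0,0,0,0,0,-0.3,45, 0,0,0,0,0,-0.7,45, 0,0,0,0,0,-0.5,45, 0,0,0,0,0,0,45]'
python3 -c "
from h import *
to(handle(0))
t=get_image('top');s=get_image('scene')
save(s,'s18.png',(120,100,420,330),2.6); save(t,'t18.png',(165,145,430,310),3)"
```

```text
time_s: 41.95
tool_pos: [514.2, 3.2, 282.8]
eef_rot: [0.998, 0.064, 0.002, -0.0]
force: [-0.4, 0.4, -0.8]
opening: 0.451
t 41.95 tcp [514.2   3.2 282.8] yaw 7.35 tilt 0.22 F [-0.4  0.4 -0.8] op 0.451
shift now [-0.073  0.     1.647] dist 98.9
```

View pics/s18.png

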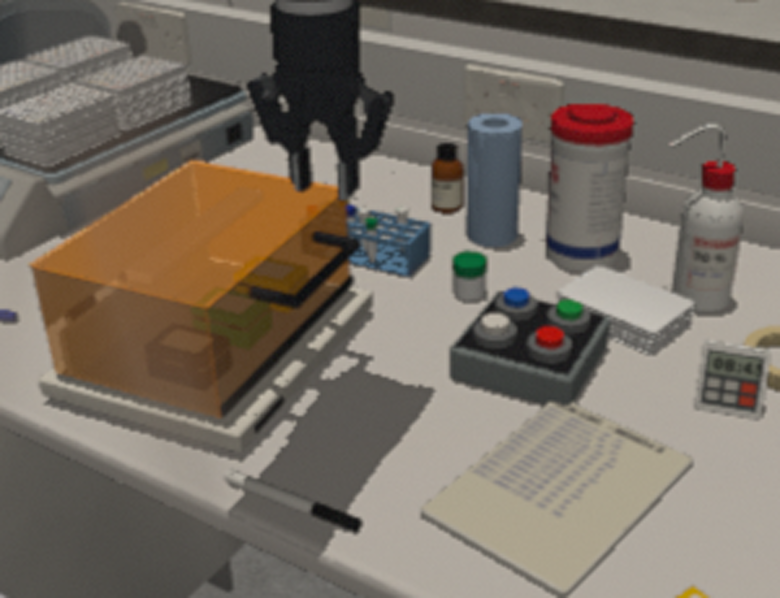

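View pics/t18.png

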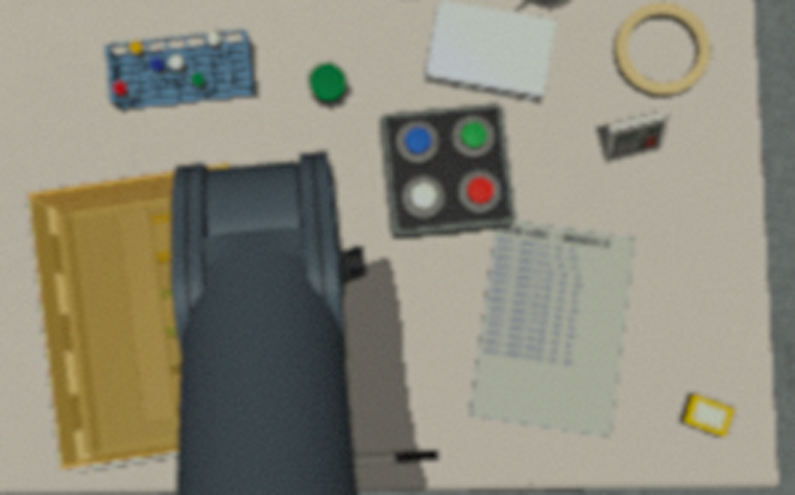

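```bash
python3 -m jog '[0,0,0,0,0.6,0,0, 0,0,0,0.3,0.7,0,0, 0,0,0,0.4,0.7,0,0, 0,0,0,0.4,0,0,0, 0,0,0,0.3,0,0,0, 0,0,0,0,0,0,0]'
python3 - <<'E'
from h import *
s=get_image("scene");t=get_image("top"); print(monitor.get_obs()["tool_pos"])
def cen(d,c,uv,r=8):
    h=cv2.cvtColor(d["pixels"],cv2.COLOR_RGB2HSV); H,S,V=[h[...,i].astype(int) for i in range(3)]
    m={"B":(abs(H-110)<12)&(S>140),"G":(abs(H-65)<20)&(S>120),"R":((H<8)|(H>172))&(S>150),"W":(S<40)&(V>150)}[c].astype(np.uint8)
    w=np.zeros_like(m);x,y=uv; w[y-r:y+r+1,x-r:x+r+1]=1
    n,l,st,ce=cv2.connectedComponentsWithStats(m&w); i=1+np.argmax(st[1:,4]); return ce[i],st[i,4]
for c,a,b in[("W",(311,226),(306,211)),("B",(318,215),(304,191)),("G",(340,219),(323,190)),("R",(331,231),(325,209))]:
    try:
        A,B=cen(s,c,a),cen(t,c,b); p,e=tri(s,A[0],t,B[0]); print(c,A,B,p.round(1),e.round(1),onz(t,B[0],53).round(1),onz(s,A[0],53).round(1))
    except Exception as ex: print(c,ex)
s0=cv2.imread("pics/scene0.png"); d=cv2.absdiff(s0,cv2.cvtColor(s["pixels"],cv2.COLOR_RGB2BGR))
cv2.imwrite("pics/diff.png",cv2.resize(d[130:300,110:440],None,fx=2.3,fy=2.3)*3)
save(s,"s19.png",(110,130,440,300),2.3)
E
```

```text
time_s: 42.8
tool_pos: [612.3, -104.6, 278.9]
eef_rot: [0.998, 0.065, -0.001, -0.0]
force: [-0.4, 0.2, 0.1]
opening: 0.001
[ 611.13558096 -105.08880673  279.6377272 ]
W attempt to get argmax of an empty sequence
B attempt to get argmax of an empty sequence
G attempt to get argmax of an empty sequence
R attempt to get argmax of an empty sequence
```

View pics/diff.png

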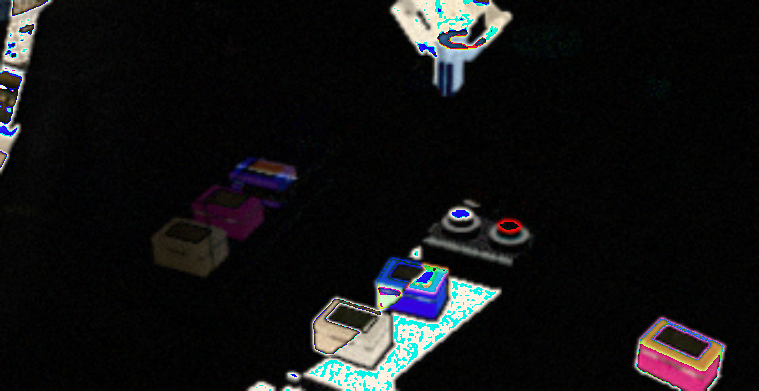

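View pics/s19.png

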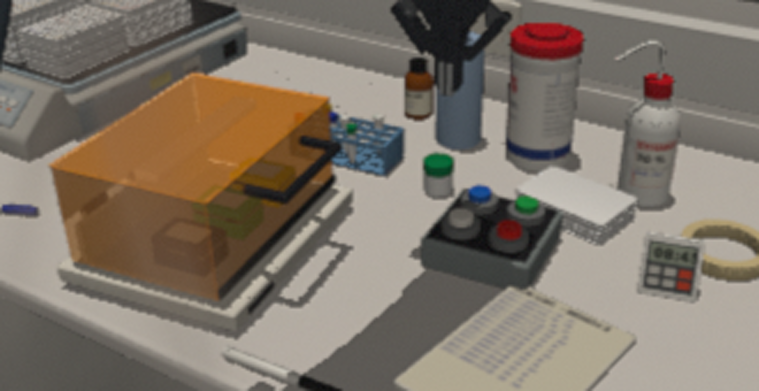

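Run:
```python
from h import *
s=get_image("scene");t=get_image("top")
s["pixels"]=cv2.cvtColor(cv2.imread("pics/scene0.png"),cv2.COLOR_BGR2RGB);t["pixels"]=cv2.cvtColor(cv2.imread("pics/top0.png"),cv2.COLOR_BGR2RGB)
def cen(d,c,uv,r=8):
    h=cv2.cvtColor(d["pixels"],cv2.COLOR_RGB2HSV); H,S,V=[h[...,i].astype(int) for i in range(3)]
    m={"B":(abs(H-110)<12)&(S>140),"G":(abs(H-65)<20)&(S>120),"R":((H<8)|(H>172))&(S>150),"W":(S<40)&(V>165)}[c].astype(np.uint8)
    w=np.zeros_like(m);x,y=uv; w[y-r:y+r+1,x-r:x+r+1]=1
    n,l,st,ce=cv2.connectedComponentsWithStats(m&w); i=1+np.argmax(st[1:,4]); return ce[i],st[i,4]
for c,a,b in[("W",(311,224),(306,211)),("B",(318,215),(304,191)),("G",(340,219),(323,190)),("R",(331,231),(325,209))]:
        A,B=cen(s,c,a),cen(t,c,b); p,e=tri(s,A[0],t,B[0]); print(c,A,B,p.round(1),e.round(1),onz(t,B[0],53).round(1),onz(s,A[0],53).round(1))
to([614,-126,90],7.3)
```

```text
W (array([310.08823529, 222.85294118]), np.int32(34)) (array([305.77777778, 209.66666667]), np.int32(36)) [ 614.6 -124.5   61.2] 3.4 [ 616.7 -126.3   53. ] [ 625.1 -117.3   53. ]
B (array([318.14, 213.84]), np.int32(50)) (array([303.7755102 , 191.44897959]), np.int32(49)) [ 672.  -119.2   57.4] 3.8 [ 673.9 -121.1   53. ] [ 677.5 -114.6   53. ]
G (array([338.52727273, 218.50909091]), np.int32(55)) (array([322.5, 189.5]), np.int32(52)) [ 677.5 -177.1   57.7] 4.0 [ 679.4 -179.2   53. ] [ 683.2 -172.7   53. ]
R (array([330.96052632, 228.89473684]), np.int32(76)) (array([324.5, 208. ]), np.int32(56)) [ 619.5 -182.    58.7] 3.7 [ 621.3 -184.2   53. ] [ 626.4 -177.1   53. ]
t 43.0 tcp [ 611.1 -105.2  280.4] yaw 7.35 tilt 0.08 F [-0.1  0.   0.2] op -0.0
turn z 0.05 then shift after turn [0.003 0.35  2.274]
shift now [0.006 0.351 2.274] dist 138.0
```

```bash
python3 -m jog '[0,0,0,0.02,0.32,0.3,0, 0,0,0,0,0,0.6,0, 0,0,0,0,0,0.6,0, 0,0,0,0,0,0.5,0, 0,0,0,0,0,0.22,0, 0,0,0,0,0,0,0, 0,0,0,0,0,0,0]'
python3 -c "
from h import *
to([615,-124.5,76],7.3)
s=get_image('scene');t=get_image('top')
save(s,'s20.png',(260,150,400,260),5); save(t,'t20.png',(265,145,365,235),6)"
```

```text
time_s: 43.88
tool_pos: [616.2, -124.4, 148.7]
eef_rot: [0.998, 0.064, 0.001, 0.0]
force: [0.7, 0.6, 0.3]
opening: -0.002
t 43.88 tcp [ 616.2 -124.4  148.7] yaw 7.34 tilt 0.1 F [0.7 0.6 0.3] op -0.002
turn z 0.04 then shift after turn [-0.02  -0.001  0.311]
shift now [-0.021 -0.001  0.311] dist 18.7
```

View pics/s20.png

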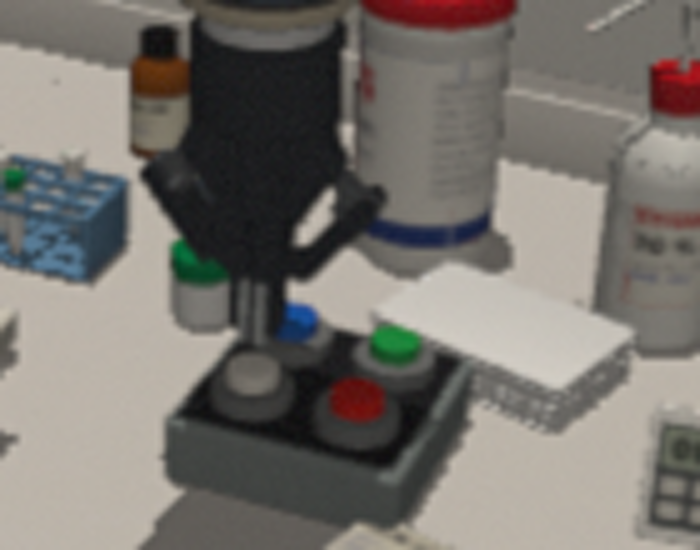

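```bash
python3 -m jog '[0,0,0,-0.02,0,0.1,0, 0,0,0,0,0,0.1,0, 0,0,0,0,0,0.05,0, 0,0,0,0,0,0,0]'
python3 -m jog '[0,0,0,0,0,0.05,0, 0,0,0,0,0,0,0]'
python3 -m jog '[0,0,0,0,0,0.04,0, 0,0,0,0,0,0,0]'
```

```text
time_s: 44.48
tool_pos: [614.4, -124.1, 132.4]
eef_rot: [0.998, 0.064, -0.0, -0.0]
force: [-1.8, 0.2, 2.9]
opening: -0.002
time_s: 44.72
tool_pos: [614.5, -124.1, 129.6]
eef_rot: [0.998, 0.064, -0.0, -0.0]
force: [-1.3, -1.1, 4.1]
opening: 0.001
time_s: 44.98
tool_pos: [614.5, -124.1, 128.9]
eef_rot: [0.998, 0.064, 0.0, 0.0]
force: [-6.0, 0.8, 20.2]
opening: 0.002
```

```bash
python3 -m jog '[0,0,0,0,0,-0.1,0, 0,0,0,0,0,-0.2,0, 0,0,0,0,0,-0.2,0, 0,0,0,0.4,0.02,0,0, 0,0,0,0.56,0.025,0,0, 0,0,0,0,0,0,0, 0,0,0,0,0,0,0]'
python3 -c "
from h import *
to([672,-119.5,76],7.3)
s=get_image('scene')
save(s,'s21.png',(260,150,400,260),5)"
```

```text
time_s: 45.85
tool_pos: [671.3, -119.5, 157.2]
eef_rot: [0.998, 0.064, -0.0, 0.0]
force: [0.3, -0.4, -0.1]
opening: 0.0
t 45.85 tcp [ 671.3 -119.5  157.2] yaw 7.35 tilt 0.05 F [ 0.3 -0.4 -0.1] op 0.0
turn z 0.05 then shift after turn [0.011 0.001 0.454]
shift now [0.012 0.001 0.454] dist 27.2
```

View pics/s21.png

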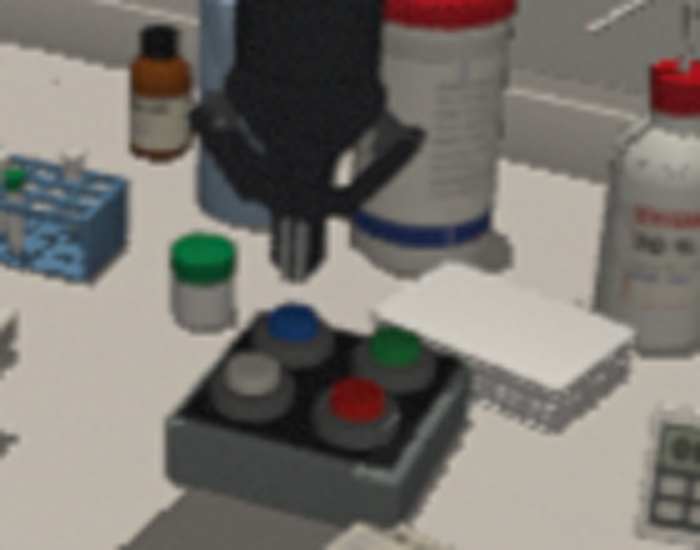

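White sprang back; above blue now. Press down from 157 to about 129.

```bash
python3 -m jog '[0,0,0,0.01,0,0.2,0, 0,0,0,0,0,0.15,0, 0,0,0,0,0,0.05,0, 0,0,0,0,0,0,0]'
python3 -m jog '[0,0,0,0,0,0.05,0, 0,0,0,0,0,0,0]'
python3 -m jog '[0,0,0,0,0,0.04,0, 0,0,0,0,0,0,0]'
```

```text
time_s: 46.4
tool_pos: [672.1, -119.4, 132.9]
eef_rot: [0.998, 0.064, -0.001, -0.0]
force: [-2.0, -0.2, 1.8]
opening: -0.001
time_s: 46.65
tool_pos: [672.6, -119.4, 130.4]
eef_rot: [0.998, 0.064, 0.0, 0.0]
force: [-2.0, -0.6, 4.6]
opening: -0.001
time_s: 46.9
tool_pos: [672.7, -119.4, 129.1]
eef_rot: [0.998, 0.064, 0.0, 0.0]
force: [-5.1, 0.8, 14.1]
opening: -0.002
```

```bash
python3 -m jog '[0,0,0,0,0,-0.1,0, 0,0,0,0,0,-0.2,0, 0,0,0,0,0,-0.2,0, 0,0,0,-0.02,0.4,0,0, 0,0,0,-0.02,0.57,0,0, 0,0,0,0,0,0,0, 0,0,0,0,0,0,0]'
python3 -c "
from h import *
to([677.5,-177.5,76],7.3)
s=get_image('scene')
save(s,'s22.png',(260,150,400,260),5)"
```

```text
time_s: 47.78
tool_pos: [677.4, -178.1, 157.6]
eef_rot: [0.998, 0.064, -0.0, -0.0]
force: [0.7, 1.2, -0.2]
opening: 0.001
t 47.77 tcp [ 677.4 -178.1  157.6] yaw 7.29 tilt 0.03 F [ 0.7  1.2 -0.2] op 0.001
turn z -0.01 then shift after turn [ 0.003 -0.01   0.46 ]
shift now [ 0.003 -0.01   0.46 ] dist 27.6
```

View pics/s22.png

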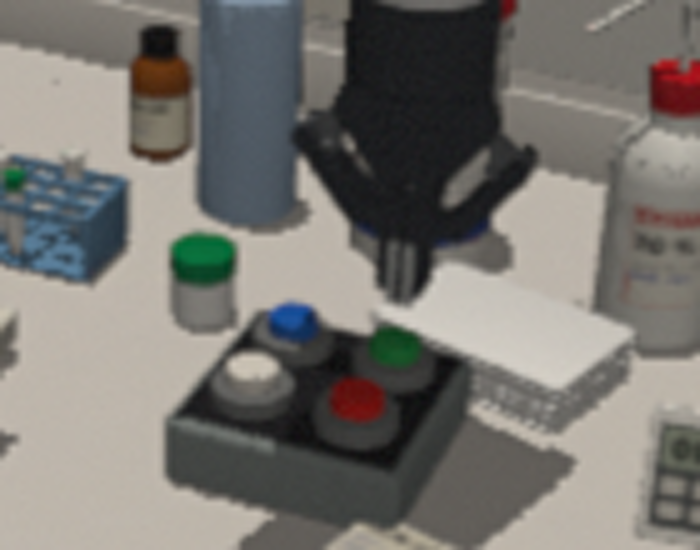

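```bash
python3 -m jog '[0,0,0,0,-0.01,0.2,0, 0,0,0,0,0,0.15,0, 0,0,0,0,0,0.05,0, 0,0,0,0,0,0,0]'
python3 -m jog '[0,0,0,0,0,0.05,0, 0,0,0,0,0,0,0]'
python3 -m jog '[0,0,0,0,0,0.04,0, 0,0,0,0,0,0,0]'
```

```text
time_s: 48.32
tool_pos: [677.4, -176.2, 133.5]
eef_rot: [0.998, 0.064, -0.0, -0.0]
force: [-0.8, 1.1, 1.7]
opening: -0.002
time_s: 48.58
tool_pos: [677.8, -176.6, 131.0]
eef_rot: [0.998, 0.064, 0.0, -0.0]
force: [1.3, 1.2, 3.3]
opening: -0.004
time_s: 48.82
tool_pos: [677.8, -176.7, 129.3]
eef_rot: [0.998, 0.064, 0.0, 0.0]
force: [-1.4, 2.3, 8.9]
opening: 0.005
```

```bash
python3 -m jog '[0,0,0,0,0,0.02,0, 0,0,0,0,0,0,0]'
python3 -m jog '[0,0,0,0,0,-0.1,0, 0,0,0,0,0,-0.4,0, 0,0,0,0,0,-0.8,0, 0,0,0,0,0,-0.9,0, 0,0,0,-0.3,0.8,0,0, 0,0,0,-0.3,0.8,0,0, 0,0,0,-0.3,0.8,0,0, 0,0,0,0,0,0,0, 0,0,0,0,0,0,0]'
python3 -c "
from h import *
to([0,0,0])
s=get_image('scene');t=get_image('top')
save(s,'s23.png',(110,130,440,350),2.3); save(t,'t23.png',(165,145,430,310),3)
d=cv2.absdiff(cv2.imread('pics/scene0.png'),cv2.cvtColor(s['pixels'],cv2.COLOR_RGB2BGR))
cv2.imwrite('pics/diff2.png',cv2.resize(d[130:350,110:440],None,fx=2.3,fy=2.3)*3)"
```

```text
time_s: 49.08
tool_pos: [677.8, -176.7, 129.1]
eef_rot: [0.998, 0.064, 0.001, 0.0]
force: [-5.3, 3.2, 17.5]
opening: -0.007
time_s: 50.2
tool_pos: [642.4, -326.4, 258.8]
eef_rot: [0.998, 0.064, -0.0, -0.0]
force: [1.0, 0.1, 0.1]
opening: 0.001
t 50.2 tcp [ 642.4 -326.4  258.8] yaw 7.32 tilt 0.04 F [1.  0.1 0.1] op 0.001
shift now [-9.925 -6.758  3.42 ] dist 749.1
```

View pics/s23.png

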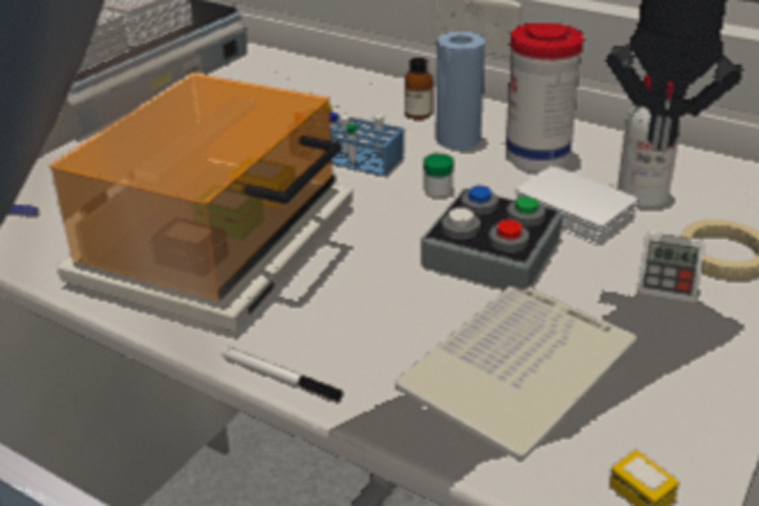

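View pics/diff2.png

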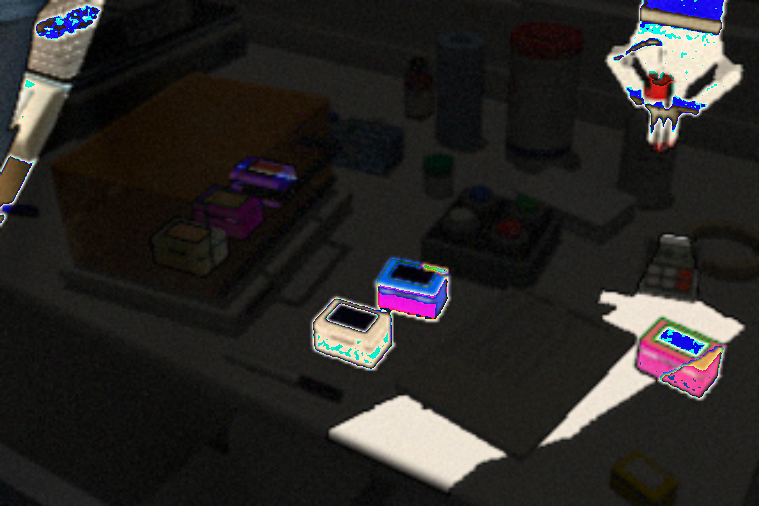

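View pics/t23.png

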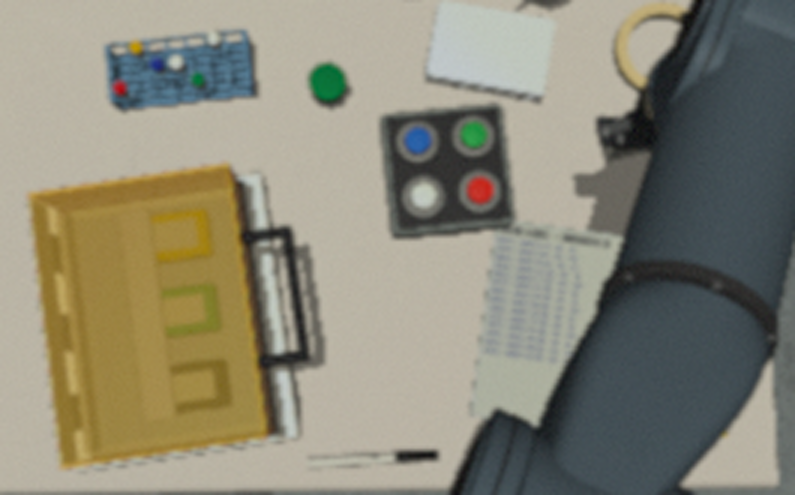

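All in order: the hood, key box, timer, jar and look-alike are unchanged from the start image. The three boxes lie flat under the shut hood, all keys are up and the arm is clear.

```bash
python3 -c "
from workcell import job
print(job.hand_in())"
```

```text
the job is handed in; nothing more can be done
None
```

The job is done and handed in at about 50 s of the 208 s allowed; no verdict was reported.

**What I did**
- **Hood open:** I swung it back onto its stop by the handle at about 0.5 rad/s.
- **Boxes:** I laid the yellow (larger one), black and green boxes flat in a row on the bed. No blue box was present in this run.
- **Hood shut:** I lowered it in the grip all the way down, then let go.
- **Keys:** I pressed white, then blue, then green to the end of travel (14–20 N at the bottom) and released each before the next.

**Last checks**
- **Hood:** its edges match the image taken at the start, so it is fully shut.
- **Boxes:** all three show through the hood, flat and apart.
- **Keys:** all four are up. The red key was never touched.
- **Bystanders:** the timer, the jar and the small yellow look-alike stand as they did at the start.
- **Robot:** the arm is clear of everything.

**Things that disagreed or could matter**
- **Cameras:** the two views differed by about 3–4 mm. I corrected the light box position by about 4 mm from where the handle was felt.
- **Key height:** the key tops came out at 57–61 mm from the images and about 62 mm by touch.
- **Closing force:** my grip had slid about 5 mm on the handle, so the closing contact came higher than planned. The wrist force there reached about 50 N, against the 120 N limit.
- **Knock:** I saw no box knocked aside.

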